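# Retain the coil bobbin and hold the test slide at its index

### The arm

A 6-joint arm with a two-finger parallel gripper is mounted at the origin on the work surface. World frame = base frame: x ahead of the robot, y to its left, z up, the work surface at z = 0. Lengths are in m, angles in rad, forces in N, time in s.
With the tool pointing down it reaches from about 0.35 to 0.95 m from the base axis. Payload 17.4 kg.
Tool frame: the origin (TCP) lies at the very end of the fingers, on their centre line; the grasp point (between the pads) lies 19 mm behind it (robot.hold_point_z is the distance from the TCP to the grasp point, in m); z points along the fingers, y is the direction in which the jaws open and shut (so a half turn about z gives the same grasp; the last joint's range is limited). The gripper opens to 93 mm and grips with 3 to 60 N. Pads are 15 mm wide; open, the fingers measure 128 mm over their backs; the gripper's body (75 mm by 188 mm) begins 65 mm behind the grasp point.
Start: joints at [1.261, 0.116, 1.442, -0, 1.584, -0.038], TCP at [0.181, 0.65, 0.219] pointing down, gripper open.
Joint ranges: [-2.83, 2.83], [-0.83, 2.19], [0.07, 2.5], [-1.14, 4.28], [0.01, 3], [-2.97, 2.97]. Speed limits (rad/s): [1.89, 1.89, 2.22, 3.14, 3.14, 3.14].

### API

Orientations are given as [roll, pitch, yaw] about the fixed x, y, z axes, in that order (R = Rz(yaw) Ry(pitch) Rx(roll)).
In Python, from station import readout, vision, robot gives the robot as it stands.
- The arm moves only by the shell command python3 -m crank 'ROWS'. ROWS is JSON, a list of rows, each an object of numbers: "rx", "ry", "rz": the turn, a rotation vector about the tool's x, y, z in rad; "dx", "dy", "dz": the shift along the tool's x, y, z in mm; "claw": the closure, from 0 (fully open) to 1 (shut). A call has 1 to 5 rows; each row is the pose to reach, as a shift and turn from the pose commanded when the call began, along the tool's axes at that moment; what a row does not reach only later rows make up. A row lasts 1/12 s, in which the tool goes at most 41.7 mm and 7.16 degrees, less where a joint would pass 70% of its speed; a pose out of reach is approached as far as the arm can. A call with a gripper value outside its range is refused whole. The fingers move at their own pace and stop on an object; the grip force is fixed at half the most. Time passes only in rows, so rows that repeat a pose let the fingers close. It gives the time, the measured TCP pose, the force and the opening at its end, in the units of the state.
- readout.sense(): the state, without advancing time (a new reading comes with each control period).
- vision.grab_frame(name): name is "scene" or "top" or "wrist"; returns a dict with "pixels" (384x512x3 uint8, red, green, blue), "z_map" (384x512 float32, m along the optical axis (not along the pixel's ray), 0 where there is no reading), "fx", "fy", "cx", "cy" (pixels), "k1" (the pictures are not rectified: a ray, as slopes to the right and down, at radius r is drawn at 1 + k1 r^2 times it, then the intrinsics apply), "R" (3x3) and "t" (3): a world point X has camera coordinates R X + t; the wrist camera has in their place "hand_eye" (4x4, takes a point from camera to tool coordinates, whose origin is the TCP and whose axes are the flange's). Camera axes: x right, y down, z forward; pixel columns grow to the right and rows downward; lengths in m; the calibration is good to about 2 mm. A picture is of the moment at which its call begins: read the wrist's pose just before it.
- robot.job_done(): hands the job in, once; it reports no verdict.
The state is a dict: "clock": time; "qpos": joint angles; "qvel": joint speeds; "tau": joint torques, N m; "tool_pos": TCP position; "eef_rot": TCP orientation; "contact_force": force on the tool from outside, world axes, zero at the start; "torque": the same for the moment, N m; "opening": finger opening in m.
Only numpy, scipy, OpenCV 4.12 (cv2) and the standard library are available. Lean on these libraries where they do the work, as an engineer would, in place of code of your own. Each camera call takes 0.05 s, during which the arm holds its last target.

### The job

Get the coil in the test fixture ready for its reading: lay the long retaining bar, grip block up, into the notches of both uprights so that its grip block is centred over the bobbin, set it down rather than dropping it, and let go. Then pull the fixture's spring-return slide out by its upright handle until its pointer stands level with the tooth of the index block, and finish while holding it there, still gripping or hooking the handle, because it springs back if released. Leave the bobbin in its nest and everything else on the bench where it is.

Things in the scene. Friction and masses are not known exactly. Their poses are not given: they have to be found in the camera images.
- fixture: Coil test fixture, fixed: aluminium base plate 12 mm thick. Origin on the bench under the bobbin's axis; z up; the plate runs from x = -230 to +45 mm, y = -95 to +95 mm. The slide is pulled out towards its -x. Grey spring housing from x = -95 to -40 mm, 50 mm wide, top 45 mm above the bench, with an 18 mm guide bushing on to x = -128 mm, top 39 mm.
- seat (a point): Point midway between the two notches, at the level of their floors, 56 mm above the bench, over the fixture's origin; axes as the fixture's. Dark steel uprights stand at y = +65 and -65 mm from it (52 mm along x, 14 mm along y), each with a notch open to the top, 28 mm wide along x, centred on x = 0; cheek tops 68 mm above the bench. The seated bar runs along y.
- bar_centre (a point): Centre (half-way up, 22 mm above its underside) of the loose retaining bar: aluminium, 170 mm long (its x), 20 mm wide (its y), 14 mm thick, with a grip block 40 mm long, 20 mm wide, 30 mm high on its middle; about 0.19 kg. z up. Lies left or right of the fixture, the short bar on the other side. Seated, this point is 22 mm above the seat point; either way round is right.
- spare_centre (a point): Centre of the short bar: same shape and grip block but only 105 mm long, too short to span the uprights. Not used. Point 22 mm above its underside.
- handle_grip (a point): Grip point of the slide's upright black handle plate: 12 mm thick (its x, the pull line), 45 mm wide (its y), from 14 to 85 mm above the bench; this point lies on its centre, 68 mm above the bench. Moves with the slide; at rest it is at x = -140 mm of the fixture. Axes parallel to the fixture's.
- slide (a joint): How far the slide is pulled out, m: 0 fully in (at rest), 0.09 at its stop. Pulling moves the handle towards the fixture's -x. A spring drives it back in: about 2.4 N at rest, rising by 0.8 N per 10 mm.
- pointer (a point): Tip of the slide's small steel pointer, 4 mm wide, that sticks out from the -y side of the handle plate, 26 mm above the bench; moves with the slide and has the same x in the fixture as handle_grip. Fixture-parallel axes.
- index_tooth (a point): Index mark, fixed: tip of the tooth (10 mm wide along x) of the small dark steel index block clamped on the scale strip beside the slide's path, at 35 to 75 mm of pull from rest, 26 mm above the bench; the block's top is 37 mm above the bench. The slide is at the mark when the pointer has the same fixture x as this point. Fixture-parallel axes.
- bobbin_centre (a point): Centre of the white bobbin with copper winding in the fixture's nest, 48 mm diameter, 41 mm high, its top 53 mm above the bench, 3 mm under the seated bar. Loose; stays in the nest.
- bobbin2_centre (a point): Centre of a second, identical bobbin on the bench. Bystander.
- tape: Black tape roll lying flat, 90 mm diameter, 22 mm high; origin under its centre. Bystander.
- jar: Glass jar with steel cap, 60 mm diameter, 75 mm high; origin under its centre. Bystander.
- driver: Screwdriver lying on the bench; its origin lies on its length. Bystander.
- mug: White mug, 76 mm diameter, 90 mm high; origin under its centre. Bystander.

How it is judged:
By the outcome, as a careful person would: the job done as asked, in the order asked, and still so for the second after the job is handed in, while the arm keeps its last pose, push and grip.
It also fails if it takes over 54 s, if anything falls off the work surface, if the arm or the gripper's body presses on something with over 40 N, if the wrist force passes 120 N, or if a joint passes its speed limit or range.

## Working session

There is one attempt and no reset: what is moved stays moved. The work goes in short steps, Python scripts to look and compute and a shell command to move; the robot and the scene stay as the last step left them, time stands still between calls to the robot, and variables do not carry over. Pictures are saved under pics/ and viewed, and the job is handed in when it is done.

```bash
ls; mkdir -p pics; python3 - <<'E'
from station import readout, vision, robot
import cv2,pickle
print(readout.sense())
for n in ("scene","top","wrist"):
    s=readout.sense(); f=vision.grab_frame(n); f['state']=s
    pickle.dump(f,open(f'pics/{n}0.pkl','wb'))
    cv2.imwrite(f'pics/{n}0.png',f['pixels'][:,:,::-1])
    print(n,{k:v for k,v in f.items() if k not in('pixels','z_map','state')})
E
```

```text
pics
{'clock': 0.0, 'qpos': array([ 1.26120981e+00,  1.16482495e-01,  1.44226240e+00, -4.46889217e-05,
        1.58399763e+00, -3.78131065e-02]), 'qvel': array([-1.26739911e-03,  6.23451113e-04,  4.06632416e-05,  1.08561316e-05,
       -1.29204882e-03, -2.01746283e-03]), 'tau': array([-1.85218123e-03, -7.21268892e+01, -6.22609162e+01,  7.78705487e-02,
        2.38535344e-02, -1.41444098e-04]), 'tool_pos': array([0.18116498, 0.65002193, 0.21790931]), 'eef_rot': array([-3.14044191e+00,  1.18363345e-06,  2.86981868e+00]), 'contact_force': array([ 0.64473063, -0.25000418, -0.34411335]), 'torque': array([-0.02416551, -0.05245444, -0.01246084]), 'opening': 0.09315169742921148}
scene {'fx': 446.41365472819115, 'fy': 446.41365472819115, 'cx': 259.9258235049935, 'cy': 197.99020110455555, 'k1': 0.029199298935910317, 'R': array([[ 0.58369136,  0.81197326, -0.00195723],
       [ 0.64867107, -0.46774786, -0.60036471],
       [-0.48839558,  0.34915809, -0.79972394]]), 't': array([-0.31813567, -0.30430933,  1.38033431])}
top {'fx': 454.234667580326, 'fy': 454.234667580326, 'cx': 269.30440684385303, 'cy': 195.68099814905844, 'k1': -0.0028708134752684113, 'R': array([[ 0.00512534, -0.99992088, -0.01148764],
       [-0.98164675, -0.00284095, -0.19068717],
       [ 0.19063944,  0.01225414, -0.98158364]]), 't': array([0.00651767, 0.54148017, 1.37962185])}
wrist {'fx': 333.91271219357503, 'fy': 333.91271219357503, 'cx': 256.8865561662849, 'cy': 192.49272746102645, 'k1': -0.06670927005393908, 'hand_eye': array([[-7.68241824e-04, -9.69767600e-01, -2.44029122e-01,
         6.74879691e-02],
       [ 9.99999486e-01, -5.83596284e-04, -8.28952952e-04,
         3.31285790e-04],
       [ 6.61477226e-04, -2.44029633e-01,  9.69767550e-01,
        -1.65017573e-01],
       [ 0.00000000e+00,  0.00000000e+00,  0.00000000e+00,
         1.00000000e+00]])}
```

View pics/scene0.png

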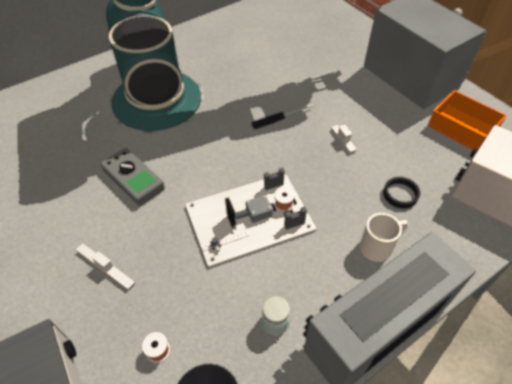

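View pics/top0.png

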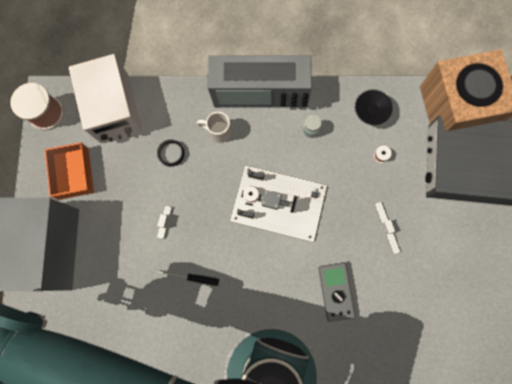

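View pics/wrist0.png

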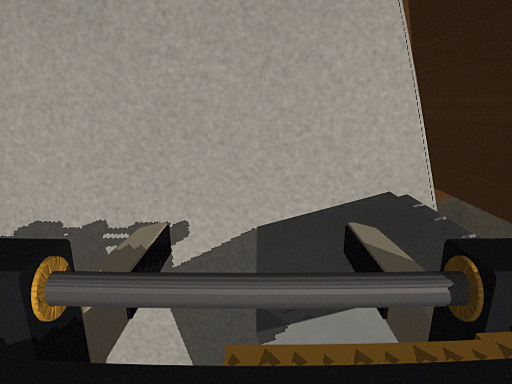

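The top view shows the fixture near (280,203), with the bobbin at (251,194) and the handle at (293,203). The long bar is at (388,228) and the short bar at (165,222). The second bobbin is at (384,154), the jar at (312,126), the mug at (217,124), the tape at (171,152) and the driver at (203,280). In the wrist view the fingers are empty.

```bash
cat > h.py <<'E'
import numpy as np,cv2,pickle
from scipy.spatial.transform import Rotation as Ro
def load(n): return pickle.load(open(f'pics/{n}.pkl','rb'))
def grab(n,name):
    from station import readout,vision
    s=readout.sense(); f=vision.grab_frame(n); f['state']=s
    pickle.dump(f,open(f'pics/{name}.pkl','wb')); cv2.imwrite(f'pics/{name}.png',f['pixels'][:,:,::-1]); return f
def pose(f):
    # camera->world
    if 'R' in f: return f['R'].T, -f['R'].T@f['t']
    s=f['state']; Rt=Ro.from_euler('xyz',s['eef_rot']).as_matrix(); H=f['hand_eye']
    return Rt@H[:3,:3], Rt@H[:3,3]+s['tool_pos']
def rays(f,px):
    px=np.atleast_2d(np.float64(px))
    d=np.stack([(px[:,0]-f['cx'])/f['fx'],(px[:,1]-f['cy'])/f['fy']],1)
    u=d.copy()
    for _ in range(20): u=d/(1+f['k1']*(u**2).sum(1,keepdims=True))
    return np.c_[u,np.ones(len(u))]
def onplane(f,px,z):
    R,c=pose(f); w=rays(f,px)@R.T
    return c+w*((z-c[2])/w[:,2])[:,None]
def bydepth(f,px):
    px=np.atleast_2d(px); R,c=pose(f); z=f['z_map'][np.int32(px[:,1]),np.int32(px[:,0])]
    return c+(rays(f,px)*z[:,None])@R.T
def project(f,X):
    R,c=pose(f); p=(np.atleast_2d(X)-c)@R; u=p[:,:2]/p[:,2:]; u=u*(1+f['k1']*(u**2).sum(1,keepdims=True))
    return u*[f['fx'],f['fy']]+[f['cx'],f['cy']]
def crop(f,x0,y0,x1,y1,k,name): cv2.imwrite(f'pics/{name}.png',cv2.resize(f['pixels'][y0:y1,x0:x1,::-1],None,fx=k,fy=k,interpolation=cv2.INTER_CUBIC))
E
python3 - <<'E'
from h import *
f=load('top0'); crop(f,225,160,335,245,7,'c1'); crop(f,360,190,420,260,8,'c2')
g=load('scene0'); crop(g,175,155,325,270,5,'c3')
# bar, fixture masks: depth-based world height
import itertools
v,u=np.mgrid[0:384,0:512]; P=bydepth(f,np.c_[u.ravel(),v.ravel()]).reshape(384,512,3)
def blk(a,x0,y0,x1,y1): 
    return P[y0:y1,x0:x1]
for nm,(x0,y0,x1,y1) in dict(bar=(365,195,415,260),short=(150,200,180,245)).items():
    Q=P[y0:y1,x0:x1]; pix=np.c_[u[y0:y1,x0:x1].ravel(),v[y0:y1,x0:x1].ravel()]; im=f['pixels'][y0:y1,x0:x1].reshape(-1,3).astype(int)
    m=im.min(1)>190
    pts=onplane(f,pix[m],0.014)
    r=cv2.minAreaRect(np.float32(pts[:,:2]*1000)); print(nm,m.sum(),r, np.median(Q.reshape(-1,3)[m,2]),pts.mean(0))
E
```

```text
bar 284 ((449.31610107421875, -369.73590087890625), (167.5721893310547, 26.327585220336914), 18.557086944580078) 0.013809748634454388 [ 0.44826331 -0.36745466  0.014     ]
short 177 ((463.85430908203125, 352.31805419921875), (26.60414695739746, 103.19215393066406), 78.07479095458984) 0.01628738114637862 [0.46223787 0.35214381 0.014     ]
```

View pics/c1.png

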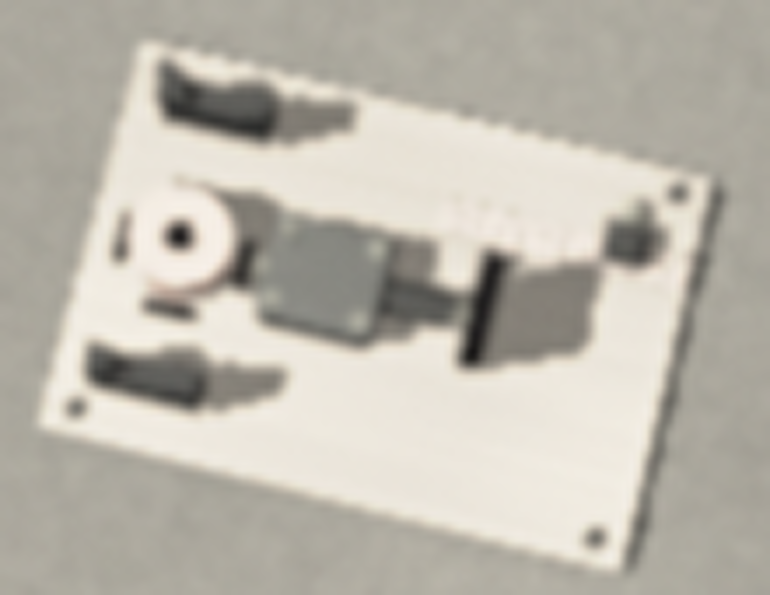

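View pics/c2.png

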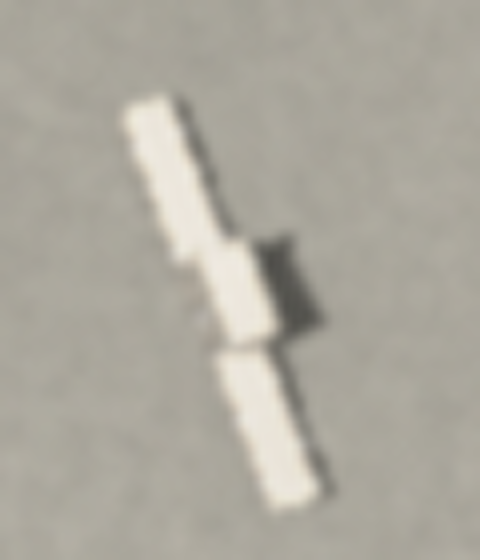

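View pics/c3.png

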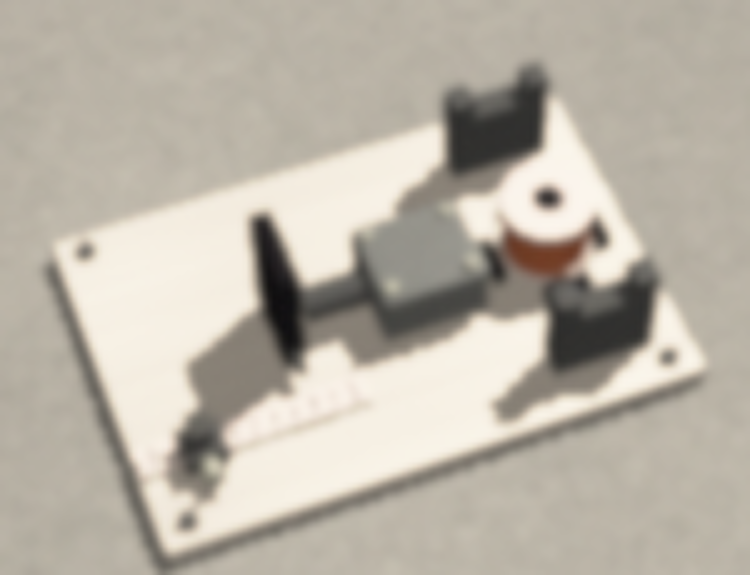

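```bash
python3 - <<'E'
from h import *
for n,(x0,y0,x1,y1) in (('top0',(225,160,335,245)),('scene0',(175,155,325,270))):
    f=load(n); im=f['pixels'].astype(int); m=(im.min(2)>180).astype(np.uint8); mm=np.zeros_like(m); mm[y0:y1,x0:x1]=m[y0:y1,x0:x1]
    mm=cv2.morphologyEx(mm,cv2.MORPH_CLOSE,np.ones((3,3)))
    cs,_=cv2.findContours(mm,cv2.RETR_EXTERNAL,cv2.CHAIN_APPROX_NONE); c=max(cs,key=cv2.contourArea)
    P=onplane(f,c[:,0,:],0.012); r=cv2.minAreaRect(np.float32(P[:,:2]*1000)); print(n,r)
    (cx,cy),(w,h),a=r
    # candidates axis: fixture +x roughly world +y
    for k in range(4):
        th=np.deg2rad(a+90*k); d=np.array([np.cos(th),np.sin(th)])
        if d[1]>.7: print('yaw',th%(2*np.pi),'origin',np.array([cx,cy])+d*92.5)
f=load('top0'); print('bobbin top', onplane(f,[225+181/7,160+236/7],0.053)); 
g=load('scene0'); print(onplane(g,[175+547/5,155+197/5],0.053))
print('handle top mid',onplane(f,[225+485/7,160+309/7],0.085), 'index', onplane(f,[225+632/7,160+240/7],0.037))
print(onplane(f,[225+218/7,160+100/7],0.068),onplane(f,[225+147/7,160+376/7],0.068))
for b,(u,v) in dict(grip=(360+238/8,190+290/8),).items(): print(b,onplane(f,[u,v],0.044))
E
```

```text
top0 ((526.6825561523438, -19.34429931640625), (274.9082946777344, 189.40377807617188), 75.98841094970703)
yaw 1.3262479644308989 origin [549.07848498  70.40352724]
scene0 ((529.3483276367188, -21.01348876953125), (275.98211669921875, 192.7705078125), 75.96985626220703)
yaw 1.3259241240423454 origin [551.77331927  68.72708038]
bobbin top [[0.54743445 0.0669079  0.053     ]]
[[0.55349058 0.06772934 0.053     ]]
handle top mid [[ 0.50886728 -0.06843165  0.085     ]] index [[ 0.54934052 -0.13751765  0.037     ]]
[[0.60682522 0.05026169 0.068     ]] [[0.48131478 0.08032545 0.068     ]]
grip [[ 0.44694664 -0.36757629  0.044     ]]
```

```bash
python3 - <<'E'
from h import *
f=load('top0'); print(project(f,[[.181,.65,.219],[.181,.65,.0]]))
px=[(20,225),(45,225),(60,225),(75,225),(20,270),(60,270),(75,270),(75,285),(40,290),(20,150),(100,100),(70,170)]
print(np.c_[px,bydepth(f,px).round(3)])
s=f['state'] if 'state' in f else 0
# helper to give tool-frame shift
R=Ro.from_euler('xyz',s['eef_rot']).as_matrix(); print(R.round(3))
for w in ([.25,.42,.30],[.42,.05,.30],[.448,-.30,.25]): print(w,(R.T@(np.array(w)-s['tool_pos'])*1000).round(0))
E
```

```text
[[ 26.8353813  316.04546688]
 [ 64.23907021 311.20497232]]
[[2.00e+01 2.25e+02 4.27e-01 7.05e-01 2.01e-01]
 [4.50e+01 2.25e+02 4.27e-01 6.34e-01 2.02e-01]
 [6.00e+01 2.25e+02 4.38e-01 6.32e-01 1.19e-01]
 [7.50e+01 2.25e+02 4.49e-01 6.28e-01 2.70e-02]
 [2.00e+01 2.70e+02 3.02e-01 6.95e-01 1.96e-01]
 [6.00e+01 2.70e+02 3.06e-01 6.32e-01 9.30e-02]
 [7.50e+01 2.70e+02 3.09e-01 6.27e-01 1.00e-03]
 [7.50e+01 2.85e+02 2.62e-01 6.22e-01 3.00e-03]
 [4.00e+01 2.90e+02 2.49e-01 6.30e-01 2.03e-01]
 [2.00e+01 1.50e+02 7.05e-01 8.47e-01 2.00e-03]
 [1.00e+02 1.00e+02 8.25e-01 5.34e-01 1.39e-01]
 [7.00e+01 1.70e+02 6.33e-01 6.66e-01 1.30e-02]]
[[-0.963  0.268 -0.   ]
 [ 0.268  0.963 -0.001]
 [ 0.    -0.001 -1.   ]]
[0.25, 0.42, 0.3] [-128. -203.  -82.]
[0.42, 0.05, 0.3] [-391. -514.  -82.]
[0.448, -0.3, 0.25] [-512. -844.  -31.]
```

```bash
cat > go.py <<'E'
import sys
from h import *
from station import readout
# python3 go.py x y z yaw : prints tool-frame shift (mm) and rz to reach pose with tool down
x,y,z,yaw=map(float,sys.argv[1:5]); s=readout.sense()
R=Ro.from_euler('xyz',s['eef_rot']).as_matrix()
d=R.T@(np.array([x,y,z])-s['tool_pos'])*1000
rv=(Ro.from_matrix(R.T)*Ro.from_euler('xyz',[np.pi,0,yaw])).as_rotvec()
print('t',s['clock'],'pos',s['tool_pos'].round(4),'rot',s['eef_rot'].round(4),'q6',s['qpos'].round(2),'F',s['contact_force'].round(1),'open',round(s['opening'],4))
print('d',d.round(1),'rv',rv.round(4))
E
python3 -m crank '[{"dx":-20,"dy":-34,"dz":-10,"rz":-0.06},{"dx":-40,"dy":-68,"dz":-20,"rz":-0.12},{"dx":-60,"dy":-102,"dz":-30,"rz":-0.18},{"dx":-80,"dy":-136,"dz":-40,"rz":-0.24},{"dx":-100,"dy":-170,"dz":-50,"rz":-0.30}]'; python3 go.py .40 .05 .28 3.466
```

```text
t 0.15 pos [0.1811 0.6501 0.2181] rot [-3.1407 -0.      2.8698] q6 [ 1.26  0.12  1.44  0.    1.58 -0.04] F [ 0.  -0.   0.4] open 0.093
d [-371.9 -519.4  -61.5] rv [-9.000e-04 -3.000e-04 -5.962e-01]validation failed for argument at $[0]...
```

```bash
python3 -m crank '[{"dx":-20,"dy":-34,"dz":-10,"rx":0,"ry":0,"rz":-0.06,"claw":0},{"dx":-40,"dy":-68,"dz":-20,"rx":0,"ry":0,"rz":-0.12,"claw":0},{"dx":-60,"dy":-102,"dz":-30,"rx":0,"ry":0,"rz":-0.18,"claw":0},{"dx":-80,"dy":-136,"dz":-40,"rx":0,"ry":0,"rz":-0.24,"claw":0},{"dx":-100,"dy":-170,"dz":-50,"rx":0,"ry":0,"rz":-0.30,"claw":0}]'; python3 go.py .40 .05 .28 3.466
```

```text
clock: 0.57
tool_pos: [0.2318, 0.4578, 0.2686]
eef_rot: [-3.141, -0.0, -3.11]
contact_force: [1.0, 0.2, 1.1]
opening: 0.093
t 0.5667 pos [0.2318 0.4578 0.2686] rot [-3.1411e+00 -2.0000e-04 -3.1099e+00] q6 [ 1.05 -0.25  1.71 -0.    1.68 -0.55] F [1.  0.2 1.1] open 0.093
d [-155.2 -412.9  -11.2] rv [-0.0004 -0.0003 -0.2928]
```

```bash
python3 -m crank '[{"dx":-13,"dy":-36,"dz":0,"rx":0,"ry":0,"rz":-0.03,"claw":0},{"dx":-26,"dy":-74,"dz":0,"rx":0,"ry":0,"rz":-0.06,"claw":0},{"dx":-40,"dy":-112,"dz":0,"rx":0,"ry":0,"rz":-0.09,"claw":0},{"dx":-54,"dy":-150,"dz":0,"rx":0,"ry":0,"rz":-0.12,"claw":0},{"dx":-68,"dy":-188,"dz":0,"rx":0,"ry":0,"rz":-0.15,"claw":0}]'; python3 go.py .40 .05 .28 3.466
```

```text
clock: 0.98
tool_pos: [0.3051, 0.2718, 0.2686]
eef_rot: [3.141, 0.0, -2.961]
contact_force: [1.4, 1.2, -0.3]
opening: 0.0928
t 0.9833 pos [0.3051 0.2718 0.2686] rot [ 3.1415e+00  4.0000e-04 -2.9612e+00] q6 [ 0.67 -0.49  1.89 -0.    1.75 -1.09] F [ 1.4  1.2 -0.3] open 0.0928
d [ -53.5 -235.2  -11.4] rv [ 1.00e-04  4.00e-04 -1.44e-01]
```

```bash
python3 -m crank '[{"dx":-10,"dy":-36,"dz":0,"rx":0,"ry":0,"rz":-0.03,"claw":0},{"dx":-20,"dy":-74,"dz":0,"rx":0,"ry":0,"rz":-0.06,"claw":0},{"dx":-30,"dy":-112,"dz":0,"rx":0,"ry":0,"rz":-0.09,"claw":0},{"dx":-40,"dy":-150,"dz":0,"rx":0,"ry":0,"rz":-0.12,"claw":0},{"dx":-50,"dy":-188,"dz":0,"rx":0,"ry":0,"rz":-0.12,"claw":0}]'; python3 go.py .448 -.368 .22 3.466
```

```text
clock: 1.4
tool_pos: [0.3879, 0.0955, 0.2688]
eef_rot: [-3.142, 0.001, -2.841]
contact_force: [0.9, 0.5, 0.0]
opening: 0.0928
t 1.4 pos [0.3879 0.0955 0.2688] rot [-3.1415e+00  8.0000e-04 -2.8413e+00] q6 [ 0.18 -0.51  1.9   0.    1.75 -1.69] F [0.9 0.5 0. ] open 0.0928
d [  79.7 -460.5   48.8] rv [-0.0001  0.0008 -0.0241]
```

```bash
python3 -m crank '[{"dx":6,"dy":-36,"dz":0,"rx":0,"ry":0,"rz":-0.02,"claw":0},{"dx":12,"dy":-74,"dz":0,"rx":0,"ry":0,"rz":-0.02,"claw":0},{"dx":20,"dy":-114,"dz":0,"rx":0,"ry":0,"rz":-0.02,"claw":0},{"dx":26,"dy":-152,"dz":0,"rx":0,"ry":0,"rz":-0.02,"claw":0},{"dx":32,"dy":-190,"dz":0,"rx":0,"ry":0,"rz":-0.02,"claw":0}]'; python3 go.py .448 -.368 .22 3.466
```

```text
clock: 1.82
tool_pos: [0.4125, -0.0956, 0.2687]
eef_rot: [-3.141, 0.001, -2.824]
contact_force: [1.9, -0.2, 0.2]
opening: 0.0928
t 1.8167 pos [ 0.4125 -0.0956  0.2687] rot [-3.1413e+00  5.0000e-04 -2.8237e+00] q6 [-0.29 -0.46  1.86  0.    1.73 -2.18] F [ 1.9 -0.2  0.2] open 0.0928
d [  51.5 -269.8   48.8] rv [-0.0003  0.0005 -0.0065]
```

```bash
python3 -m crank '[{"dx":6,"dy":-36,"dz":0,"rx":0,"ry":0,"rz":0,"claw":0},{"dx":14,"dy":-74,"dz":0,"rx":0,"ry":0,"rz":0,"claw":0},{"dx":22,"dy":-114,"dz":0,"rx":0,"ry":0,"rz":0,"claw":0},{"dx":30,"dy":-152,"dz":0,"rx":0,"ry":0,"rz":0,"claw":0},{"dx":36,"dy":-190,"dz":0,"rx":0,"ry":0,"rz":0,"claw":0}]'; python3 go.py .448 -.368 .22 3.466
```

```text
clock: 2.23
tool_pos: [0.4377, -0.2875, 0.2686]
eef_rot: [-3.141, 0.0, -2.824]
contact_force: [1.2, 1.0, -0.1]
opening: 0.0929
t 2.2333 pos [ 0.4377 -0.2875  0.2686] rot [-3.1415e+00  1.0000e-04 -2.8241e+00] q6 [-0.63 -0.22  1.69 -0.    1.68 -2.52] F [ 1.2  1.  -0.1] open 0.0929
d [ 15.3 -79.7  48.6] rv [-0.0001  0.0001 -0.0069]
```

```bash
python3 -m crank '[{"dx":6,"dy":-30,"dz":16,"rx":0,"ry":0,"rz":0,"claw":0},{"dx":12,"dy":-60,"dz":32,"rx":0,"ry":0,"rz":-0.006,"claw":0},{"dx":15,"dy":-78,"dz":40,"rx":0,"ry":0,"rz":-0.006,"claw":0},{"dx":15,"dy":-78,"dz":40,"rx":0,"ry":0,"rz":-0.006,"claw":0}]'; python3 -c "
from h import *
grab('wrist','w1')"; python3 go.py .448 -.368 .22 3.466
```

```text
clock: 2.57
tool_pos: [0.4476, -0.3665, 0.2253]
eef_rot: [3.138, -0.002, -2.82]
contact_force: [-0.9, -0.4, 0.1]
opening: 0.0931
t 2.6167 pos [ 0.4478 -0.3651  0.2268] rot [ 3.1389e+00 -1.6000e-03 -2.8192e+00] q6 [-0.73 -0.1   1.64 -0.    1.6  -2.62] F [0.1 0.5 0.6] open 0.093
d [ 0.8 -2.9  6.8] rv [ 0.0027 -0.0016 -0.002 ]
```

View pics/w1.png

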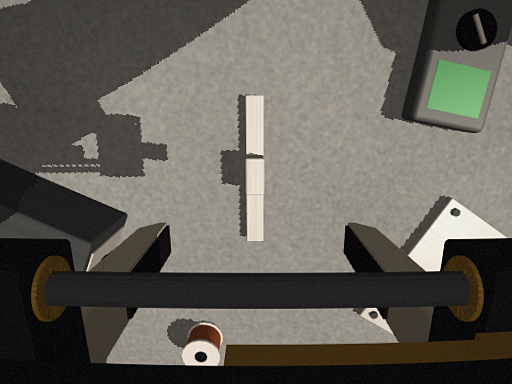

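```bash
python3 - <<'E'
from h import *
f=load('w1'); im=f['pixels'].astype(int); crop(f,215,85,300,250,3,'c4')
m=np.zeros(im.shape[:2],np.uint8); m[85:255,225:285]=(im.min(2)>185)[85:255,225:285]
cs,_=cv2.findContours(m,cv2.RETR_EXTERNAL,cv2.CHAIN_APPROX_NONE); 
for c in cs:
    if cv2.contourArea(c)>100:
        r=cv2.minAreaRect(c); print(r); 
        P=onplane(f,c[:,0,:],0.014); print(cv2.minAreaRect(np.float32(P[:,:2]*1000)))
D=bydepth(f,[[255,v] for v in range(90,250,6)]); print(D.round(4).tolist())
g=load('scene0'); im=g['pixels'].astype(int); m=np.zeros(im.shape[:2],np.uint8); m[235:300,70:140]=(im.min(2)>185)[235:300,70:140]
c=max(cv2.findContours(m,cv2.RETR_EXTERNAL,cv2.CHAIN_APPROX_NONE)[0],key=cv2.contourArea); P=onplane(g,c[:,0,:],.014); print('scene',cv2.minAreaRect(np.float32(P[:,:2]*1000)))
E
```

```text
((255.0, 199.5), (81.0, 16.0), 90.0)
((482.9057922363281, -356.2471008300781), (98.29849243164062, 18.606046676635742), 17.98889923095703)
((254.0, 125.0), (58.0, 16.0), 90.0)
((401.05487060546875, -384.3595275878906), (63.572322845458984, 17.55137825012207), 18.591156005859375)
[[0.3638, -0.3957, -0.0018], [0.3705, -0.3934, 0.0122], [0.3766, -0.3914, 0.0124], [0.3827, -0.3894, 0.0138], [0.3889, -0.3873, 0.0116], [0.3951, -0.3853, 0.0123], [0.4013, -0.3832, 0.0122], [0.4076, -0.3811, 0.0131], [0.4139, -0.379, 0.0127], [0.4204, -0.3769, 0.0114], [0.4266, -0.3748, 0.0142], [0.431, -0.3733, 0.03], [0.4354, -0.3718, 0.0422], [0.4417, -0.3697, 0.0406], [0.4473, -0.3679, 0.044], [0.4535, -0.3658, 0.0433], [0.4597, -0.3638, 0.0435], [0.466, -0.3617, 0.0432], [0.4801, -0.3571, 0.0126], [0.4868, -0.3549, 0.0135], [0.4939, -0.3525, 0.013], [0.5009, -0.3502, 0.0132], [0.5082, -0.3478, 0.0127], [0.515, -0.3456, 0.0138], [0.5221, -0.3432, 0.014], [0.5296, -0.3407, 0.0136], [0.5433, -0.3362, -0.0019]]
scene ((409.640625, -379.40643310546875), (86.41012573242188, 23.86195182800293), 26.99395179748535)
```

View pics/c4.png

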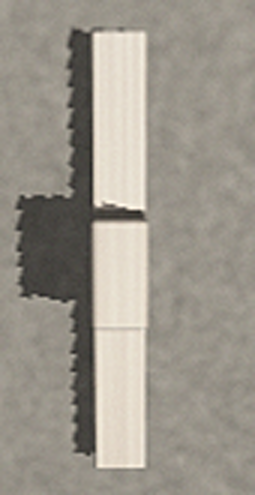

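```bash
python3 - <<'E'
from h import *
f=load('w1'); 
a=onplane(f,[215+119/3-.3,85+30/3-.3],.014)[0]; b=onplane(f,[215+121/3-.3,85+468/3-.3],.014)[0]
print(a,b,(a+b)/2,np.linalg.norm(a-b),np.arctan2(*(b-a)[1::-1]))
# block top ends
c=onplane(f,[215+119/3-.3,85+221/3-.3],.044)[0]; d=onplane(f,[215+121/3-.3,85+328/3-.3],.044)[0]; print((c+d)/2,np.linalg.norm(c-d))
E
python3 go.py .4476 -.368 .20 3.461
```

```text
[ 0.36950937 -0.39448061  0.014     ] [ 0.5303313  -0.34043734  0.014     ] [ 0.44992033 -0.36745898  0.014     ] 0.16965957209791083 0.32418830372546287
[ 0.44982671 -0.36737126  0.044     ] 0.038395219021217765
t 2.6167 pos [ 0.4478 -0.3651  0.2268] rot [ 3.1389e+00 -1.6000e-03 -2.8192e+00] q6 [-0.73 -0.1   1.64 -0.    1.6  -2.62] F [0.1 0.5 0.6] open 0.093
d [ 1.1 -2.8 26.8] rv [ 0.0027 -0.0016  0.003 ]
```

```bash
python3 -m crank '[{"dx":0,"dy":0,"dz":40,"rx":0,"ry":0,"rz":0,"claw":0},{"dx":0,"dy":0,"dz":80,"rx":0,"ry":0,"rz":0,"claw":0},{"dx":0,"dy":0,"dz":110,"rx":0,"ry":0,"rz":0,"claw":0},{"dx":0,"dy":0,"dz":110,"rx":0,"ry":0,"rz":0,"claw":0},{"dx":0,"dy":0,"dz":110,"rx":0,"ry":0,"rz":0,"claw":0}]'; python3 go.py .4496 -.3675 .017 3.466
```

```text
clock: 3.03
tool_pos: [0.4482, -0.3632, 0.1189]
eef_rot: [3.14, -0.001, -2.817]
contact_force: [0.8, -0.3, 0.8]
opening: 0.093
t 3.0333 pos [ 0.4482 -0.3632  0.1189] rot [ 3.1403e+00 -7.0000e-04 -2.8168e+00] q6 [-0.73 -0.05  1.78  0.    1.42 -2.62] F [ 0.8 -0.3  0.8] open 0.093
d [ -0.   -4.7 101.9] rv [ 0.0013 -0.0007  0.0004]
```

```bash
python3 -c "
from h import *
grab('wrist','w2')"; python3 go.py .4496 -.3675 .017 3.466
```

```text
t 3.0833 pos [ 0.4489 -0.364   0.1209] rot [-3.1402e+00  9.0000e-04 -2.8169e+00] q6 [-0.73 -0.05  1.77  0.    1.42 -2.62] F [ 0.2 -0.7  0.3] open 0.0929
d [  0.6  -3.4 103.9] rv [-0.0014  0.0009  0.0003]
```

View pics/w2.png

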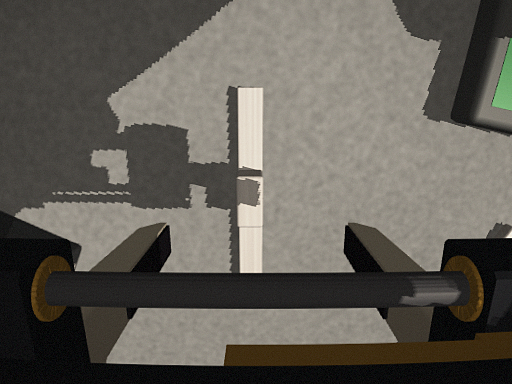

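```bash
python3 - <<'E'
from h import *
f=load('w2'); P=onplane(f,[[237.5,178],[262,178],[238,226.5],[262.5,226.5]],.044); print(P.round(4),P.mean(0))
E
```

```text
[[ 0.4356 -0.3821  0.044 ]
 [ 0.4299 -0.365   0.044 ]
 [ 0.4713 -0.3702  0.044 ]
 [ 0.4654 -0.3526  0.044 ]] [ 0.4505274  -0.36748429  0.044     ]
```

```bash
python3 -m crank '[{"dx":1,"dy":-4,"dz":35,"rx":0,"ry":0,"rz":0,"claw":0},{"dx":1,"dy":-4,"dz":70,"rx":0,"ry":0,"rz":0,"claw":0},{"dx":1,"dy":-4,"dz":100,"rx":0,"ry":0,"rz":0,"claw":0},{"dx":1,"dy":-4,"dz":101,"rx":0,"ry":0,"rz":0,"claw":0},{"dx":1,"dy":-4,"dz":101,"rx":0,"ry":0,"rz":0,"claw":0}]'; python3 go.py .4496 -.3675 .017 3.466
```

```text
clock: 3.5
tool_pos: [0.4492, -0.3684, 0.0194]
eef_rot: [-3.141, 0.0, -2.817]
contact_force: [0.4, 0.8, 0.9]
opening: 0.0927
t 3.5 pos [ 0.4492 -0.3684  0.0194] rot [-3.1411e+00  3.0000e-04 -2.8172e+00] q6 [-0.73  0.04  1.86  0.    1.25 -2.63] F [0.4 0.8 0.9] open 0.0927
d [-0.6  0.8  2.4] rv [-0.0005  0.0003 -0.    ]
```

Good. Close the gripper.

```bash
python3 -m crank '[{"dx":0,"dy":0,"dz":1,"rx":0,"ry":0,"rz":0,"claw":1},{"dx":0,"dy":0,"dz":1,"rx":0,"ry":0,"rz":0,"claw":1},{"dx":0,"dy":0,"dz":1,"rx":0,"ry":0,"rz":0,"claw":1},{"dx":0,"dy":0,"dz":1,"rx":0,"ry":0,"rz":0,"claw":1},{"dx":0,"dy":0,"dz":1,"rx":0,"ry":0,"rz":0,"claw":1}]'; python3 -m crank '[{"dx":0,"dy":0,"dz":0,"rx":0,"ry":0,"rz":0,"claw":1},{"dx":0,"dy":0,"dz":0,"rx":0,"ry":0,"rz":0,"claw":1},{"dx":0,"dy":0,"dz":0,"rx":0,"ry":0,"rz":0,"claw":1},{"dx":0,"dy":0,"dz":0,"rx":0,"ry":0,"rz":0,"claw":1},{"dx":0,"dy":0,"dz":0,"rx":0,"ry":0,"rz":0,"claw":1}]'; python3 go.py .4496 -.3675 .20 3.466
```

```text
clock: 3.92
tool_pos: [0.449, -0.3684, 0.0176]
eef_rot: [-3.14, 0.001, -2.817]
contact_force: [0.5, -0.5, -0.3]
opening: 0.0645
clock: 4.33
tool_pos: [0.4487, -0.3682, 0.0166]
eef_rot: [3.141, -0.0, -2.817]
contact_force: [0.2, -0.5, 0.1]
opening: 0.0312
t 4.3333 pos [ 0.4487 -0.3682  0.0166] rot [ 3.1415 -0.     -2.8175] q6 [-0.73  0.04  1.86  0.    1.24 -2.63] F [ 0.2 -0.5  0.1] open 0.0312
d [  -1.1    0.4 -183.4] rv [ 0.0001 -0.     -0.0003]
```

```bash
python3 -m crank '[{"dx":0,"dy":0,"dz":0,"rx":0,"ry":0,"rz":0,"claw":1},{"dx":0,"dy":0,"dz":0,"rx":0,"ry":0,"rz":0,"claw":1},{"dx":0,"dy":0,"dz":0,"rx":0,"ry":0,"rz":0,"claw":1},{"dx":0,"dy":0,"dz":0,"rx":0,"ry":0,"rz":0,"claw":1},{"dx":0,"dy":0,"dz":0,"rx":0,"ry":0,"rz":0,"claw":1}]'; python3 -m crank '[{"dx":0,"dy":0,"dz":-15,"rx":0,"ry":0,"rz":0,"claw":1},{"dx":0,"dy":0,"dz":-45,"rx":0,"ry":0,"rz":0,"claw":1},{"dx":0,"dy":0,"dz":-80,"rx":0,"ry":0,"rz":0,"claw":1},{"dx":0,"dy":0,"dz":-115,"rx":0,"ry":0,"rz":0,"claw":1},{"dx":0,"dy":0,"dz":-150,"rx":0,"ry":0,"rz":0,"claw":1}]'; python3 go.py .55 .069 .20 2.897;  python3 -c "
from h import *
grab('wrist','w3')"
```

```text
clock: 4.75
tool_pos: [0.4487, -0.3682, 0.0166]
eef_rot: [-3.142, -0.0, -2.817]
contact_force: [0.1, -0.2, -0.6]
opening: 0.02
clock: 5.17
tool_pos: [0.4484, -0.3679, 0.1681]
eef_rot: [3.141, -0.0, -2.817]
contact_force: [-0.2, -0.8, -2.1]
opening: 0.0196
t 5.1667 pos [ 0.4484 -0.3679  0.1681] rot [ 3.1411e+00 -3.0000e-04 -2.8174e+00] q6 [-0.73 -0.07  1.72  0.    1.5  -2.63] F [-0.2 -0.8 -2.1] open 0.0196
d [-235.5  381.8  -31.8] rv [ 4.000e-04 -4.000e-04  5.688e-01]
```

View pics/w3.png

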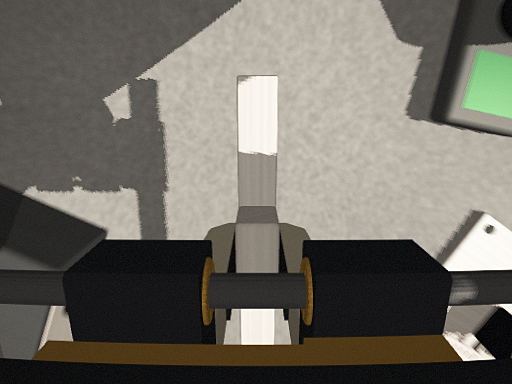

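```bash
python3 - <<'E'
from h import *
f=load('w3'); s=f['state']; P=onplane(f,[257,76],s['tool_pos'][2]-.0026)[0]
R=Ro.from_euler('xyz',s['eef_rot']).as_matrix(); print(R.T@(P-s['tool_pos'])*1000)
E
python3 -m crank '[{"dx":-20,"dy":33,"dz":-8,"rx":0,"ry":0,"rz":0.05,"claw":1},{"dx":-40,"dy":66,"dz":-16,"rx":0,"ry":0,"rz":0.1,"claw":1},{"dx":-60,"dy":99,"dz":-24,"rx":0,"ry":0,"rz":0.15,"claw":1},{"dx":-80,"dy":132,"dz":-32,"rx":0,"ry":0,"rz":0.2,"claw":1},{"dx":-98,"dy":165,"dz":-40,"rx":0,"ry":0,"rz":0.25,"claw":1}]'; python3 go.py .55 .069 .20 2.897
```

```text
[82.72787611  0.4401295   2.62108376]
clock: 5.63
tool_pos: [0.489, -0.1788, 0.2067]
eef_rot: [3.141, -0.0, -3.07]
contact_force: [1.4, 0.4, -0.8]
opening: 0.0199
t 5.6333 pos [ 0.489  -0.1788  0.2067] rot [ 3.1415 -0.     -3.0702] q6 [-0.4  -0.22  1.78  0.    1.58 -2.04] F [ 1.4  0.4 -0.8] open 0.0199
d [-78.5 242.8   6.7] rv [ 1.00e-04 -1.00e-04  3.16e-01]
```

```bash
python3 -m crank '[{"dx":-12,"dy":33,"dz":0,"rx":0,"ry":0,"rz":0.05,"claw":1},{"dx":-24,"dy":66,"dz":0,"rx":0,"ry":0,"rz":0.1,"claw":1},{"dx":-36,"dy":99,"dz":0,"rx":0,"ry":0,"rz":0.16,"claw":1},{"dx":-46,"dy":132,"dz":0,"rx":0,"ry":0,"rz":0.22,"claw":1},{"dx":-58,"dy":165,"dz":0,"rx":0,"ry":0,"rz":0.28,"claw":1}]'; python3 -m crank '[{"dx":-3,"dy":25,"dz":0,"rx":0,"ry":0,"rz":0.03,"claw":1},{"dx":-3,"dy":50,"dz":0,"rx":0,"ry":0,"rz":0.03,"claw":1},{"dx":-3,"dy":78,"dz":0,"rx":0,"ry":0,"rz":0.03,"claw":1},{"dx":-3,"dy":78,"dz":0,"rx":0,"ry":0,"rz":0.03,"claw":1},{"dx":-3,"dy":78,"dz":0,"rx":0,"ry":0,"rz":0.03,"claw":1}]';python3 go.py .55 .069 .20 2.897;python3 -c "
from h import *
grab('wrist','w4'); crop(grab('top','t4'),225,140,335,245,6,'c5')"
```

```text
clock: 6.05
tool_pos: [0.5345, -0.0099, 0.2064]
eef_rot: [-3.142, -0.0, 2.933]
contact_force: [0.3, -0.5, -1.6]
opening: 0.0203
clock: 6.47
tool_pos: [0.5534, 0.0651, 0.2061]
eef_rot: [-3.141, -0.001, 2.908]
contact_force: [-0.3, -0.3, -1.3]
opening: 0.0194
t 6.4667 pos [0.5534 0.0651 0.2061] rot [-3.1413e+00 -8.0000e-04  2.9079e+00] q6 [ 0.07 -0.14  1.71 -0.    1.57 -1.27] F [-0.3 -0.3 -1.3] open 0.0194
d [4.3 3.  6.1] rv [-0.0003 -0.0008  0.0109]
```

View pics/w4.png

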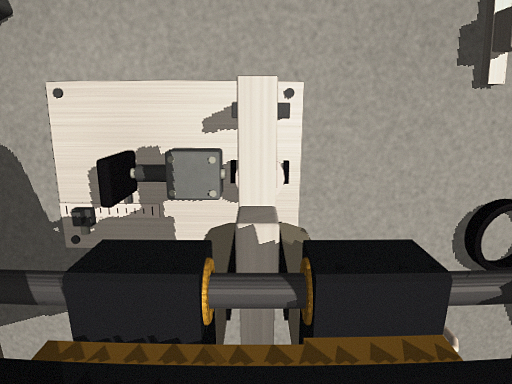

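View pics/t4.png

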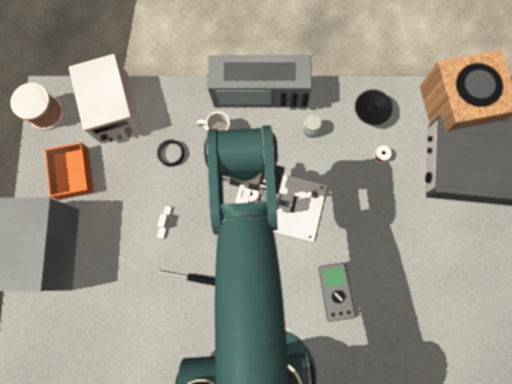

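```bash
python3 - <<'E'
from h import *
f=load('w4'); crop(f,40,70,310,255,2.9,'c6')
im=f['pixels'].astype(int).mean(2); im=cv2.GaussianBlur(im.astype(np.float32),(0,0),1)
def edge(line): # index of strongest gradient
    g=np.gradient(line); i=np.argmax(abs(g)); return i
L=[];
for v in range(92,235,6):
    seg=im[v,35:80]; i=edge(seg); L.append((35+i,v))
T=[]
for u in list(range(60,230,8))+[284,290,296]:
    seg=im[74:95,u]; T.append((u,74+edge(seg)))
Rr=[(293+edge(im[v,293:315]),v) for v in range(90,220,6)]
def fit(px,z=.012):
    P=onplane(f,px,z)[:,:2]*1000
    vx,vy,x,y=cv2.fitLine(np.float32(P),cv2.DIST_HUBER,0,.01,.01).ravel(); 
    d=np.array([vx,vy]); r=(P-[x,y])@[-vy,vx]; return np.array([x,y]),d,r.std()
for n,p in (('L',L),('T',T),('R',Rr)):
    c,d,s=fit(p); a=np.arctan(d[1]/d[0]); print(n,c,d,'ang',a,a+np.pi/2,s)
l=fit(L);t=fit(T);r=fit(Rr)
yaw=1.3262
for yaw in (1.3262,):
    ex=np.array([np.cos(yaw),np.sin(yaw)]);ey=np.array([-ex[1],ex[0]])
    o=(ex@l[0]+230)*ex+(ey@t[0]-95)*ey; print('L,T origin',o,'R origin x offs',ex@r[0]-45-ex@o)
D=bydepth(f,[[236,110],[286,110],[257,90]]);print(D)
E
```

```text
L [ 478.3355  -148.45288] [ 0.9686612  -0.24838585] ang -0.25101352 1.3197829 7.975935749360075
T [435.0422   -14.036178] [0.24540807 0.96941984] ang 1.3228557 2.893652 2.403659194662886
R [545.50903 115.51135] [ 0.9710711  -0.23879044] ang -0.24112006 1.3296763 2.9334119953972198
L,T origin [553.86920085  69.75030982] R origin x offs -2.6255647961551176
[[0.48438024 0.06257083 0.06727203]
 [0.4946691  0.10572677 0.06718948]
 [0.47917234 0.08306016 0.20300478]]
```

View pics/c6.png

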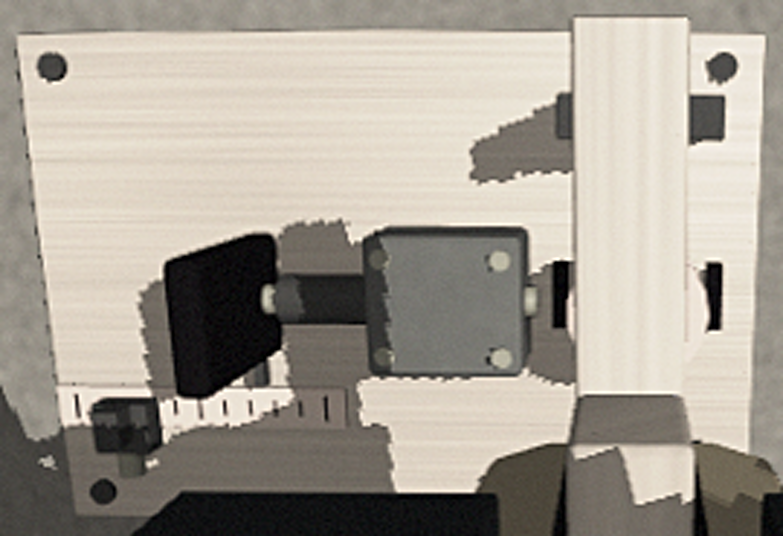

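```bash
python3 - <<'E'
from h import *
f=load('w4'); R,c=pose(f); print('cam',c)
k=2.9; o=np.array([40,70]); q=lambda p:(np.float64(p)+.5)/k+o-.5
P=onplane(f,q([[557,94],[726,96],[557,140],[726,140]]),.068)*1000; print(P.round(1))
m=P.mean(0)[:2]; yaw=1.3262; ex=np.array([np.cos(yaw),np.sin(yaw)]);ey=np.array([-ex[1],ex[0]])
print('len',np.linalg.norm(P[0]-P[1]),np.linalg.norm(P[0]-P[2]),'ang',np.arctan2(*(P[1]-P[0])[1::-1]),'origin from upright',m-65*ey)
# housing top x -95..-40,y±25 z 45 : corners
H=onplane(f,q([[388,228],[528,228],[384,375],[526,375]]),.045)*1000; print(H.round(1)); m=H.mean(0)[:2]; print('housing origin',m+67.5*ex, np.linalg.norm(H[0]-H[1]),np.linalg.norm(H[0]-H[2]))
# plate corners
C=onplane(f,q([[17,33],[766,35]]),.012)*1000; print(C.round(1),np.linalg.norm(C[0]-C[1]),np.arctan2(*(C[1]-C[0])[1::-1])); print('origin',C.mean(0)[:2]+92.5*ex-95*ey)
s=f['state']; Rt=Ro.from_euler('xyz',s['eef_rot']).as_matrix()
# bar held: edges and axis at visible top (tool z +.0026)
B=onplane(f,q([[574,17],[688,17],[568,390],[690,390]]),s['tool_pos'][2]-.0026); print((Rt.T@(B-s['tool_pos']).T*1000).T.round(1))
E
```

```text
cam [0.48802332 0.08106168 0.37112322]
[[476.9  60.6  68. ]
 [489.4 110.4  68. ]
 [490.2  57.2  68. ]
 [502.2 107.7  68. ]]
len 51.35072860657773 13.742680233883052 ang 1.325224187811826 origin from upright [552.7406119   68.25460684]
[[505.1  -7.4  45. ]
 [516.2  38.7  45. ]
 [554.1 -23.7  45. ]
 [565.7  24.9  45. ]]
housing origin [551.62027388  73.61584616] 47.42768223564223 51.648882211159794
[[ 405.1 -129.8   12. ]
 [ 472.2  134.3   12. ]] 272.4425119939225 1.3221454308810285
origin [553.21553689  68.97405412]
[[ 83.1  -9.    2.7]
 [ 83.1   9.9   2.7]
 [ 19.  -11.    2.6]
 [ 19.   11.    2.6]]
```

```bash
python3 go.py .5509 .069 .12 2.896; python3 -m crank '[{"dx":3,"dy":3.5,"dz":20,"rx":0,"ry":0,"rz":0.011,"claw":1},{"dx":3,"dy":3.5,"dz":50,"rx":0,"ry":0,"rz":0.011,"claw":1},{"dx":3,"dy":3.5,"dz":80,"rx":0,"ry":0,"rz":0.011,"claw":1},{"dx":3,"dy":3.5,"dz":86,"rx":0,"ry":0,"rz":0.011,"claw":1},{"dx":3,"dy":3.5,"dz":86,"rx":0,"ry":0,"rz":0.011,"claw":1}]'; python3 -m crank '[{"dx":0,"dy":0,"dz":0,"rx":0,"ry":0,"rz":0,"claw":1},{"dx":0,"dy":0,"dz":0,"rx":0,"ry":0,"rz":0,"claw":1}]'; python3 go.py .5509 .069 .0726 2.896;python3 -c "
from h import *
grab('wrist','w5'); crop(grab('scene','s5'),175,155,325,270,5,'c7')"
```

```text
t 6.5667 pos [0.5533 0.0636 0.2063] rot [-3.1412e+00 -4.0000e-04  2.9059e+00] q6 [ 0.07 -0.14  1.71 -0.    1.57 -1.27] F [ 0.1 -0.2 -1.4] open 0.0197
d [ 3.6  4.7 86.3] rv [-0.0004 -0.0004  0.0099]
clock: 6.98
tool_pos: [0.5504, 0.0672, 0.119]
eef_rot: [-3.14, -0.003, 2.894]
contact_force: [1.8, 0.3, -0.8]
opening: 0.0199
clock: 7.15
tool_pos: [0.5523, 0.0678, 0.1229]
eef_rot: [3.141, 0.002, 2.894]
contact_force: [-0.1, -0.1, -2.3]
opening: 0.0198
t 7.15 pos [0.5523 0.0678 0.1229] rot [3.1408e+00 2.4000e-03 2.8943e+00] q6 [ 0.08 -0.1   1.82 -0.    1.42 -1.25] F [-0.1 -0.1 -2.3] open 0.0198
d [ 1.7  0.8 50.3] rv [ 0.0008  0.0024 -0.0017]
```

View pics/w5.png

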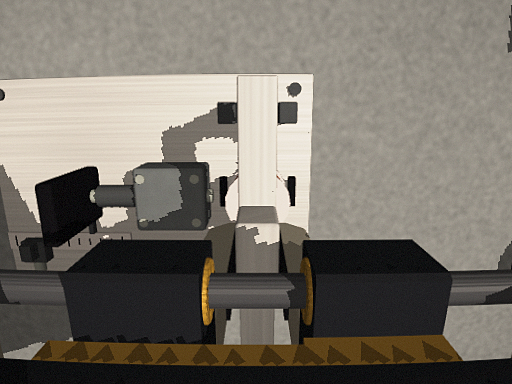

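View pics/c7.png

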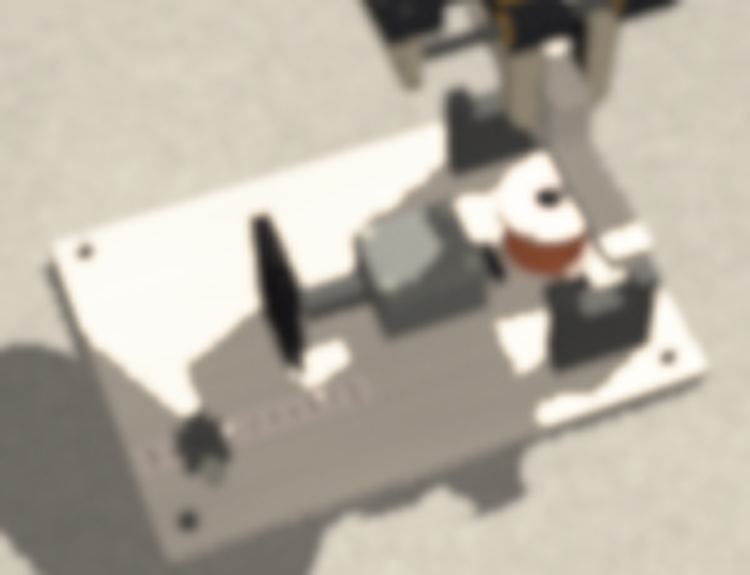

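```bash
python3 - <<'E'
from h import *
f=load('w5'); crop(f,200,65,320,215,4,'c8')
s=f['state']; Rt=Ro.from_euler('xyz',s['eef_rot']).as_matrix()
im=cv2.GaussianBlur(f['pixels'].astype(np.float32).mean(2),(0,0),.8)
row=im[110:117].mean(0); print('row',[(u,int(row[u])) for u in list(range(214,242))+list(range(274,302))])
for u in (227,288): print('col',u,[(v,int(im[v,u])) for v in range(97,128)])
P=onplane(f,[[217.8,101.8],[297.3,101.8],[217.8,123],[297.3,123]],.068); print((Rt.T@(P-s['tool_pos']).T*1000).T.round(1))
B=onplane(f,[[238,76],[277.5,76]],s['tool_pos'][2]-.0026); print((Rt.T@(B-s['tool_pos']).T*1000).T.round(1))
# white bobbin top edge
E
```

```text
row [(214, 113), (215, 113), (216, 102), (217, 71), (218, 40), (219, 33), (220, 36), (221, 36), (222, 37), (223, 37), (224, 37), (225, 37), (226, 37), (227, 37), (228, 36), (229, 37), (230, 37), (231, 36), (232, 37), (233, 48), (234, 62), (235, 59), (236, 62), (237, 110), (238, 178), (239, 214), (240, 220), (241, 220), (274, 228), (275, 229), (276, 209), (277, 129), (278, 47), (279, 38), (280, 64), (281, 77), (282, 79), (283, 79), (284, 79), (285, 79), (286, 79), (287, 78), (288, 78), (289, 78), (290, 78), (291, 79), (292, 79), (293, 79), (294, 78), (295, 75), (296, 94), (297, 159), (298, 216), (299, 232), (300, 231), (301, 230)]
col 227 [(97, 223), (98, 223), (99, 226), (100, 220), (101, 180), (102, 111), (103, 61), (104, 40), (105, 36), (106, 37), (107, 37), (108, 36), (109, 36), (110, 36), (111, 36), (112, 37), (113, 37), (114, 36), (115, 37), (116, 37), (117, 37), (118, 37), (119, 37), (120, 36), (121, 35), (122, 35), (123, 54), (124, 94), (125, 114), (126, 115), (127, 115)]
col 288 [(97, 227), (98, 232), (99, 233), (100, 223), (101, 174), (102, 102), (103, 75), (104, 78), (105, 79), (106, 79), (107, 78), (108, 78), (109, 79), (110, 78), (111, 77), (112, 77), (113, 78), (114, 78), (115, 78), (116, 78), (117, 77), (118, 77), (119, 76), (120, 75), (121, 71), (122, 77), (123, 131), (124, 207), (125, 236), (126, 235), (127, 232)]
[[ 71.9 -24.8  54.7]
 [ 71.9  26.   54.7]
 [ 58.6 -25.1  54.7]
 [ 58.5  26.3  54.7]]
[[82.9 -8.8  2.4]
 [82.9 10.1  2.4]]
```

View pics/c8.png

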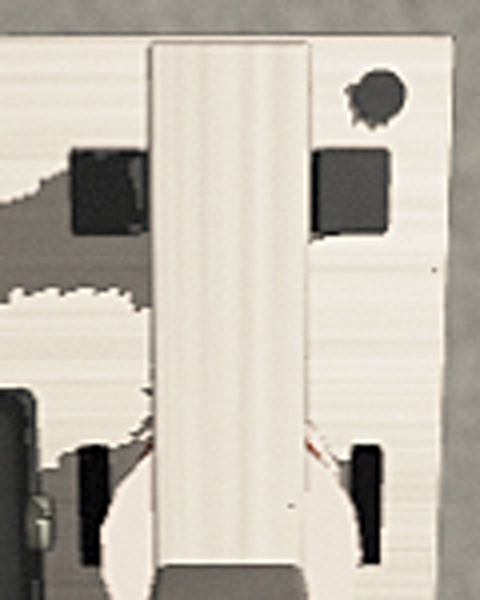

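```bash
python3 -m crank '[{"dx":2.2,"dy":0,"dz":10,"rx":0,"ry":0,"rz":0,"claw":1},{"dx":2.2,"dy":0,"dz":20,"rx":0,"ry":0,"rz":0,"claw":1},{"dx":2.2,"dy":0,"dz":30,"rx":0,"ry":0,"rz":0,"claw":1},{"dx":2.2,"dy":0,"dz":36,"rx":0,"ry":0,"rz":0,"claw":1},{"dx":2.2,"dy":0,"dz":36,"rx":0,"ry":0,"rz":0,"claw":1}]'; python3 -m crank '[{"dx":0,"dy":0,"dz":0,"rx":0,"ry":0,"rz":0,"claw":1},{"dx":0,"dy":0,"dz":0,"rx":0,"ry":0,"rz":0,"claw":1}]'; python3 go.py .5509 .069 .0726 2.896;python3 -c "
from h import *
f=grab('wrist','w6'); crop(f,190,65,330,215,4,'c9');crop(grab('scene','s6'),175,155,325,270,5,'c10')"
```

```text
clock: 7.67
tool_pos: [0.5484, 0.0686, 0.0824]
eef_rot: [-3.141, -0.003, 2.895]
contact_force: [-0.5, -0.0, -2.9]
opening: 0.0197
clock: 7.83
tool_pos: [0.5494, 0.0687, 0.0849]
eef_rot: [3.142, 0.0, 2.895]
contact_force: [0.0, 0.0, -1.7]
opening: 0.0197
t 7.8333 pos [0.5494 0.0687 0.0849] rot [3.1415e+00 2.0000e-04 2.8948e+00] q6 [ 0.08 -0.08  1.86 -0.    1.36 -1.25] F [ 0.   0.  -1.7] open 0.0197
d [-1.3  0.7 12.3] rv [ 0.0001  0.0002 -0.0012]
```

View pics/c9.png

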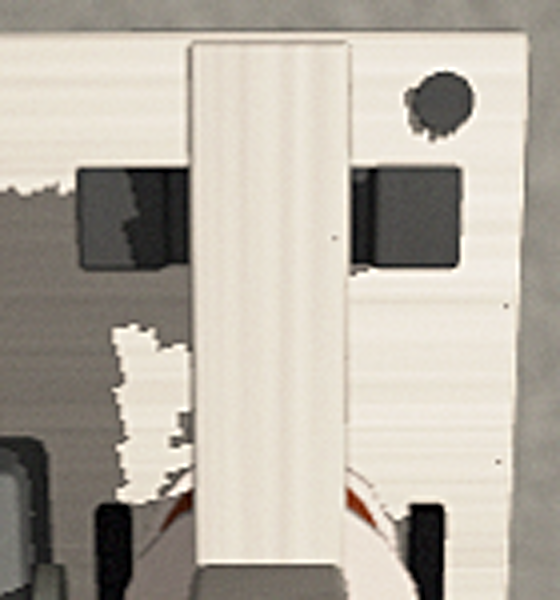

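View pics/c10.png

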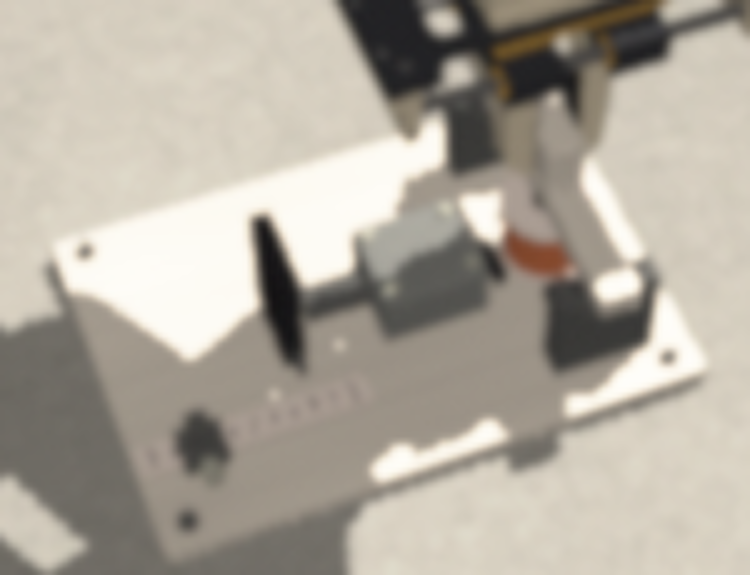

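```bash
python3 - <<'E'
from h import *
f=load('w6'); s=f['state']; Rt=Ro.from_euler('xyz',s['eef_rot']).as_matrix()
q=lambda p:(np.float64(p)+.5)/4+[190,65]-.5
P=onplane(f,q([[78,168],[461,168],[78,268],[461,268]]),.068); L=(Rt.T@(P-s['tool_pos']).T*1000).T; print(L.round(1),L.mean(0))
B=onplane(f,q([[190,43],[350,43]]),s['tool_pos'][2]-.0026); print((Rt.T@(B-s['tool_pos']).T*1000).T.round(1))
E
```

```text
[[ 68.7 -25.1  16.9]
 [ 68.7  25.7  16.9]
 [ 55.6 -25.5  16.9]
 [ 55.5  26.1  16.9]] [62.11087735  0.27246905 16.88132551]
[[83.2 -9.2  2.6]
 [83.2  9.9  2.6]]
```

```bash
python3 -m crank '[{"dx":-0.8,"dy":0,"dz":3,"rx":0,"ry":0,"rz":0,"claw":1},{"dx":-0.8,"dy":0,"dz":6,"rx":0,"ry":0,"rz":0,"claw":1},{"dx":-0.8,"dy":0,"dz":8,"rx":0,"ry":0,"rz":0,"claw":1},{"dx":-0.8,"dy":0,"dz":9,"rx":0,"ry":0,"rz":0,"claw":1},{"dx":-0.8,"dy":0,"dz":9,"rx":0,"ry":0,"rz":0,"claw":1}]';  python3 -m crank '[{"dx":0,"dy":0,"dz":0,"rx":0,"ry":0,"rz":0,"claw":1},{"dx":0,"dy":0,"dz":0,"rx":0,"ry":0,"rz":0,"claw":1}]'
```

```text
clock: 8.35
tool_pos: [0.5499, 0.0684, 0.0752]
eef_rot: [-3.141, -0.001, 2.895]
contact_force: [-0.3, -1.2, -1.9]
opening: 0.0197
clock: 8.52
tool_pos: [0.5501, 0.0685, 0.0757]
eef_rot: [3.142, 0.0, 2.895]
contact_force: [0.2, 0.2, -1.2]
opening: 0.0199
```

```bash
python3 -m crank '[{"dx":0,"dy":0,"dz":0.5,"rx":0,"ry":0,"rz":0,"claw":1},{"dx":0,"dy":0,"dz":1,"rx":0,"ry":0,"rz":0,"claw":1},{"dx":0,"dy":0,"dz":1.5,"rx":0,"ry":0,"rz":0,"claw":1},{"dx":0,"dy":0,"dz":2,"rx":0,"ry":0,"rz":0,"claw":1},{"dx":0,"dy":0,"dz":2,"rx":0,"ry":0,"rz":0,"claw":1}]';  python3 -m crank '[{"dx":0,"dy":0,"dz":0.4,"rx":0,"ry":0,"rz":0,"claw":1},{"dx":0,"dy":0,"dz":0.8,"rx":0,"ry":0,"rz":0,"claw":1},{"dx":0,"dy":0,"dz":0.8,"rx":0,"ry":0,"rz":0,"claw":1}]'
```

```text
clock: 8.93
tool_pos: [0.55, 0.0685, 0.0735]
eef_rot: [-3.142, -0.0, 2.895]
contact_force: [0.8, -0.7, -2.8]
opening: 0.0196
clock: 9.18
tool_pos: [0.55, 0.0685, 0.0728]
eef_rot: [-3.142, -0.0, 2.895]
contact_force: [-0.4, -0.7, -2.3]
opening: 0.0202
```

Still no contact, so I'll creep down in small steps.

```bash
python3 -m crank '[{"dx":0,"dy":0,"dz":0.4,"rx":0,"ry":0,"rz":0,"claw":1},{"dx":0,"dy":0,"dz":0.8,"rx":0,"ry":0,"rz":0,"claw":1},{"dx":0,"dy":0,"dz":0.8,"rx":0,"ry":0,"rz":0,"claw":1}]';  python3 -m crank '[{"dx":0,"dy":0,"dz":0.4,"rx":0,"ry":0,"rz":0,"claw":1},{"dx":0,"dy":0,"dz":0.6,"rx":0,"ry":0,"rz":0,"claw":1},{"dx":0,"dy":0,"dz":0.6,"rx":0,"ry":0,"rz":0,"claw":1}]'; python3 -c "
from h import *
f=grab('wrist','w7'); crop(f,190,65,330,215,4,'c11');crop(grab('scene','s7'),235,155,325,245,6,'c12')"
```

```text
clock: 9.43
tool_pos: [0.5501, 0.0685, 0.0726]
eef_rot: [3.142, 0.0, 2.895]
contact_force: [-3.6, -0.2, 4.4]
opening: 0.0197
clock: 9.68
tool_pos: [0.5501, 0.0685, 0.0725]
eef_rot: [3.142, 0.0, 2.895]
contact_force: [-6.7, 0.1, 11.3]
opening: 0.0197
```

View pics/c11.png

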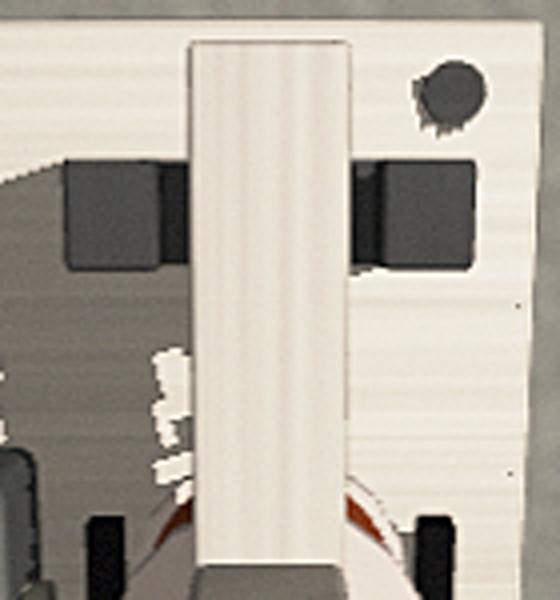

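View pics/c12.png

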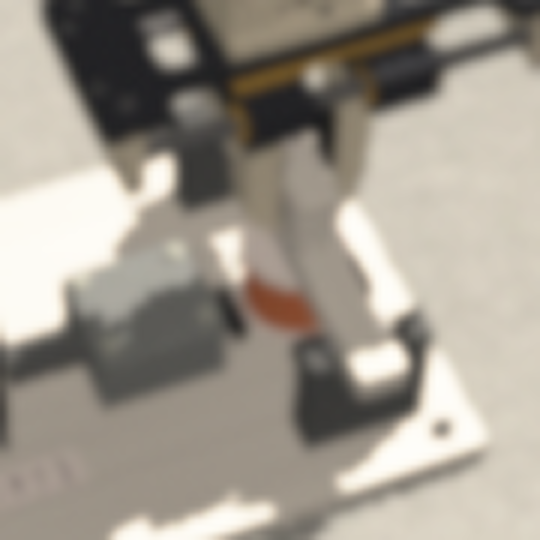

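```bash
python3 - <<'E'
from h import *
f=load('w7'); s=f['state']; Rt=Ro.from_euler('xyz',s['eef_rot']).as_matrix()
q=lambda p:(np.float64(p)+.5)/4+[190,65]-.5
P=onplane(f,q([[65,160],[475,160],[65,269],[475,269]]),.068); L=(Rt.T@(P-s['tool_pos']).T*1000).T; print(L.round(1),L.mean(0))
B=onplane(f,q([[190,43],[350,43]]),s['tool_pos'][2]-.0026); print((Rt.T@(B-s['tool_pos']).T*1000).T.round(1))
E
python3 -m crank '[{"dx":0,"dy":0,"dz":-0.7,"rx":0,"ry":0,"rz":0,"claw":1},{"dx":0,"dy":0,"dz":-0.7,"rx":0,"ry":0,"rz":0,"claw":1}]'
```

```text
[[ 69.6 -25.    4.5]
 [ 69.6  25.7   4.5]
 [ 56.2 -25.4   4.5]
 [ 56.2  26.1   4.5]] [62.90370176  0.33966345  4.51503202]
[[83.2 -9.2  2.6]
 [83.2  9.9  2.6]]
clock: 9.95
tool_pos: [0.5502, 0.0685, 0.0726]
eef_rot: [3.141, 0.0, 2.895]
contact_force: [-2.1, -0.6, 5.1]
opening: 0.0197
```

```bash
python3 -m crank '[{"dx":0,"dy":0,"dz":-0.2,"rx":0,"ry":0,"rz":0,"claw":0.5},{"dx":0,"dy":0,"dz":-0.2,"rx":0,"ry":0,"rz":0,"claw":0.5},{"dx":0,"dy":0,"dz":-0.2,"rx":0,"ry":0,"rz":0,"claw":0.5},{"dx":0,"dy":0,"dz":-0.2,"rx":0,"ry":0,"rz":0,"claw":0.5},{"dx":0,"dy":0,"dz":-0.2,"rx":0,"ry":0,"rz":0,"claw":0.5}]'; python3 -m crank '[{"dx":0,"dy":0,"dz":-10,"rx":0,"ry":0,"rz":0,"claw":0.5},{"dx":0,"dy":0,"dz":-35,"rx":0,"ry":0,"rz":0,"claw":0.5},{"dx":0,"dy":0,"dz":-65,"rx":0,"ry":0,"rz":0,"claw":0.5},{"dx":0,"dy":0,"dz":-90,"rx":0,"ry":0,"rz":0,"claw":0.5},{"dx":0,"dy":0,"dz":-100,"rx":0,"ry":0,"rz":0,"claw":0.5}]'; python3 go.py .516 -.067 .15 2.896
```

```text
clock: 10.37
tool_pos: [0.55, 0.0685, 0.0722]
eef_rot: [-3.142, -0.0, 2.895]
contact_force: [-0.5, -0.5, 0.0]
opening: 0.0449
clock: 10.78
tool_pos: [0.551, 0.0686, 0.177]
eef_rot: [3.14, 0.004, 2.895]
contact_force: [0.0, 0.7, 0.4]
opening: 0.0465
t 10.7833 pos [0.551  0.0686 0.177 ] rot [3.1401 0.0044 2.8948] q6 [ 0.08 -0.14  1.76 -0.    1.51 -1.25] F [0.  0.7 0.4] open 0.0465
d [   1.  -140.1   26.8] rv [ 0.0015  0.0044 -0.0012]
```

```bash
python3 -m crank '[{"dx":0,"dy":-30,"dz":0,"rx":0,"ry":0,"rz":0,"claw":0.5},{"dx":0,"dy":-65,"dz":0,"rx":0,"ry":0,"rz":0,"claw":0.5},{"dx":0,"dy":-100,"dz":0,"rx":0,"ry":0,"rz":0,"claw":0.5},{"dx":0,"dy":-130,"dz":0,"rx":0,"ry":0,"rz":0,"claw":0.5},{"dx":0,"dy":-140,"dz":0,"rx":0,"ry":0,"rz":0,"claw":0.5}]';python3 -m crank '[{"dx":0,"dy":0,"dz":0,"rx":0,"ry":0,"rz":0,"claw":0.5},{"dx":0,"dy":0,"dz":0,"rx":0,"ry":0,"rz":0,"claw":0.5}]';python3 go.py .516 -.067 .15 2.896;  python3 -c "
from h import *
f=grab('wrist','w8'); crop(grab('scene','s8'),175,155,325,270,5,'c13')"
```

```text
clock: 11.2
tool_pos: [0.5148, -0.0702, 0.1724]
eef_rot: [-3.141, -0.0, 2.893]
contact_force: [0.3, 0.7, 1.0]
opening: 0.0464
clock: 11.37
tool_pos: [0.5159, -0.0672, 0.1723]
eef_rot: [3.141, -0.0, 2.894]
contact_force: [0.4, 1.1, 0.3]
opening: 0.0465
t 11.3667 pos [ 0.5159 -0.0672  0.1723] rot [ 3.1413e+00 -1.0000e-04  2.8936e+00] q6 [-0.18 -0.21  1.83  0.    1.52 -1.5 ] F [0.4 1.1 0.3] open 0.0465
d [-0.1  0.2 22.3] rv [ 0.0003 -0.0001 -0.0024]
```

View pics/w8.png

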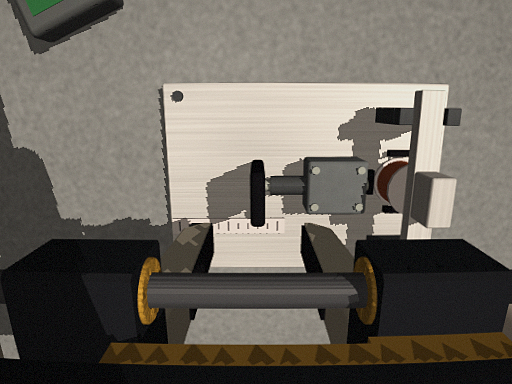

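View pics/c13.png

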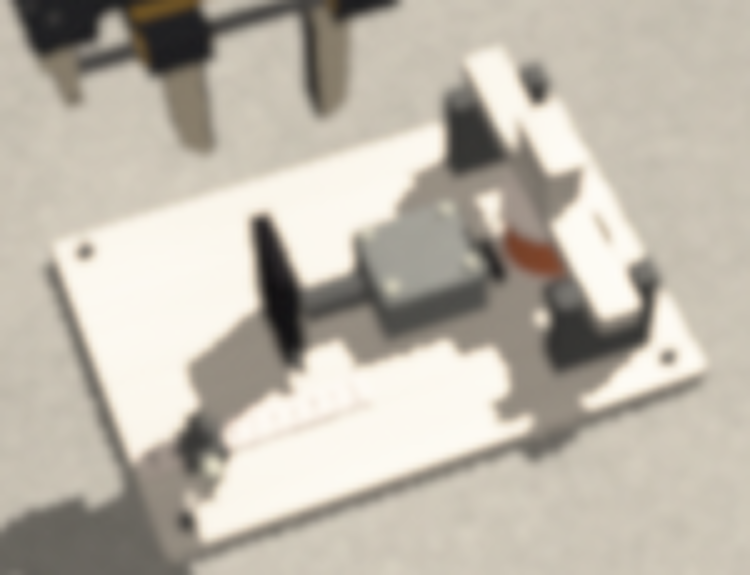

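```bash
python3 -m crank '[{"dx":-20,"dy":-16,"dz":0,"rx":0,"ry":0,"rz":0,"claw":0.5},{"dx":-50,"dy":-32,"dz":0,"rx":0,"ry":0,"rz":0,"claw":0.5},{"dx":-80,"dy":-32,"dz":0,"rx":0,"ry":0,"rz":0,"claw":0.5},{"dx":-80,"dy":-32,"dz":0,"rx":0,"ry":0,"rz":0,"claw":0.5},{"dx":-80,"dy":-32,"dz":0,"rx":0,"ry":0,"rz":0,"claw":0.5}]';python3 -m crank '[{"dx":0,"dy":0,"dz":0,"rx":0,"ry":0,"rz":0,"claw":0.5},{"dx":0,"dy":0,"dz":0,"rx":0,"ry":0,"rz":0,"claw":0.5},{"dx":0,"dy":0,"dz":0,"rx":0,"ry":0,"rz":0,"claw":0.5}]';  python3 -c "
from h import *
f=grab('wrist','w9'); crop(f,130,60,330,220,4,'c14')"
```

```text
clock: 11.88
tool_pos: [0.5864, -0.1169, 0.1713]
eef_rot: [3.141, -0.002, 2.896]
contact_force: [-1.1, 0.3, 0.2]
opening: 0.0464
clock: 12.13
tool_pos: [0.5852, -0.1171, 0.1727]
eef_rot: [3.142, 0.001, 2.896]
contact_force: [-0.4, 0.6, 0.7]
opening: 0.0466
```

View pics/w9.png

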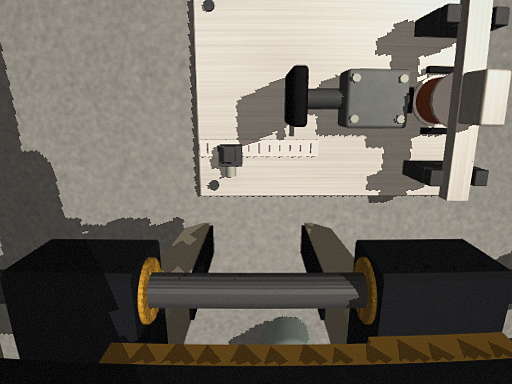

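View pics/c14.png

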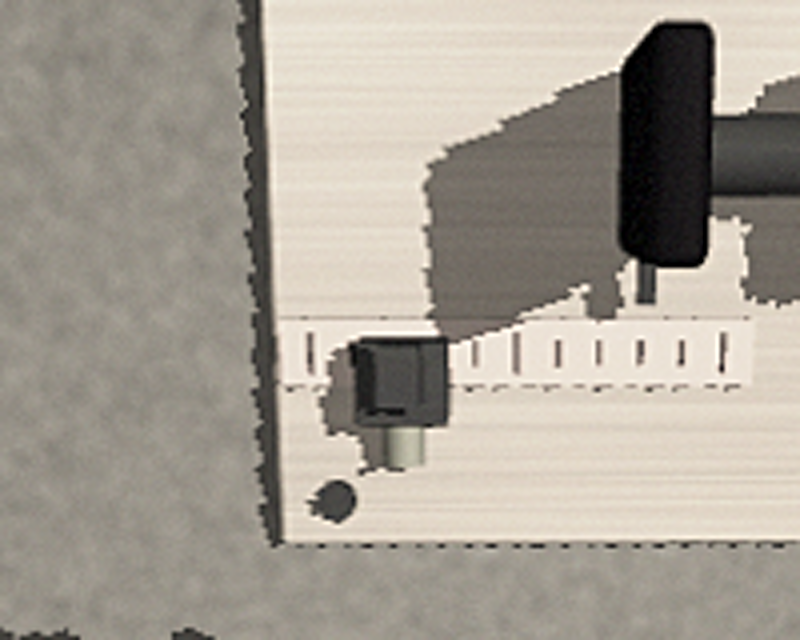

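```bash
python3 - <<'E'
from h import *
f=load('w9'); im=f['pixels'][130:185,205:260,::-1].astype(np.float32)
im=np.clip(255*(im/130)**.6,0,255).astype(np.uint8); cv2.imwrite('pics/c15.png',cv2.resize(im,None,fx=10,fy=10,interpolation=cv2.INTER_NEAREST))
v,u=np.mgrid[138:172,214:246]
P=bydepth(f,np.c_[u.ravel(),v.ravel()]).reshape(v.shape+(3,))
for i in range(0,34,2): print(138+i,(P[i,::2,2]*1000).astype(int))
E
```

```text
138 [ 9 10 10 10 10 10 11 11 10 11 10 12 11 10 11 11]
140 [13 13 14 13 13 14 14 14 13 13 14 13 13 13 13 14]
142 [12 12 14 14 13 14 14 15 14 16 12 13 15 13 13 15]
144 [13 13 14 16 17 17 17 17 17 17 18 17 17 18 14 13]
146 [12 11 26 25 25 35 34 35 34 34 34 25 27 25 13 13]
148 [12 15 24 26 26 35 37 36 36 34 35 26 25 26 14 15]
150 [14 13 26 26 26 36 36 35 35 34 34 25 25 25 13 13]
152 [14 12 26 25 26 35 36 35 35 36 34 25 25 26 13 13]
154 [13 13 24 25 26 36 36 35 35 35 35 25 25 25 12 13]
156 [14 13 26 26 26 37 37 34 34 36 36 25 25 25 12 14]
158 [ 9 10 26 25 24 36 36 36 35 35 36 25 27 26 12 11]
160 [12 11 27 26 25 35 35 36 36 35 36 25 26 25 10 11]
162 [12 10 23 25 26 26 24 26 25 25 25 25 26 24 11 12]
164 [10 11 12 25 26 25 24 26 25 26 25 26 26 26 11 11]
166 [11 12 11 25 24 25 25 25 26 25 24 24 25 25 12 10]
168 [ 9 11 12 11 10 10 23 24 23 23 24 11 11 12 11 10]
170 [11 10  9 10 11 11 22 26 23 25 22 11 10 10 10 11]
```

View pics/c15.png

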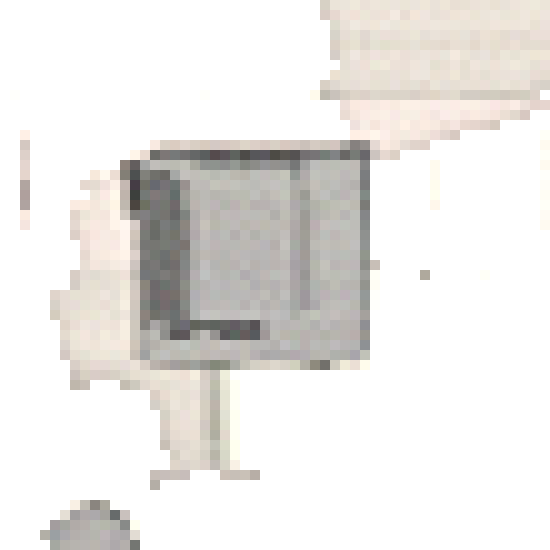

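```bash
python3 - <<'E'
from h import *
f=load('w9'); yaw=1.3255; ex=np.array([np.cos(yaw),np.sin(yaw)]); ey=np.array([-ex[1],ex[0]])
o=np.array([.5528,.0685])
def fx(px,z): 
    d=onplane(f,px,z)[:,:2]-o; return np.c_[d@ex,d@ey].round(4)*1000
print('base edges',fx([[218.7,160],[241.7,160]],.026))
print('tooth edges',fx([[223.8,152],[234.8,152]],.0365), 'end', fx([[229,145.5]],.0365))
q=lambda p:(np.float64(p)+.5)/4+[130,60]-.5
print('pointer',fx(q([[637,297],[656,297]]),.027),'tip',fx(q([[646,303]]),.027))
print('handle top',fx(q([[655,25],[713,25],[713,262]]),.085))
print('ticks',fx(q([[311,352],[475,352],[516,352],[723,352]]),.012), 'plate L',fx(q([[268,270]]),.012))
# independent: top and w4
g=load('top0'); 
for n,z,p in (('top0',.0365,[225+632/7,160+240/7]),):
    d=onplane(load(n),[p],z)[0,:2]-o; print(n,d@ex,d@ey)
E
```

```text
base edges [[-208.   -56. ]
 [-186.3  -56. ]]
tooth edges [[-202.   -47.1]
 [-192.   -47.1]] end [[-197.1  -41.3]]
pointer [[-142.6  -31.6]
 [-138.2  -31.6]] tip [[-140.4  -33. ]]
handle top [[-145.7   21.2]
 [-135.2   21.3]
 [-133.9  -20.9]]
ticks [[-220.4  -45.9]
 [-180.3  -46. ]
 [-170.4  -46. ]
 [-119.9  -46. ]] plate L [[-230.1  -26.1]]
top0 -0.20071064074711478 -0.04678107356517521
```

```bash
python3 go.py .5187 -.0675 .11 2.8963; python3 -m crank '[{"dx":25,"dy":10,"dz":0,"rx":0,"ry":0,"rz":0,"claw":0.5},{"dx":55,"dy":25,"dz":0,"rx":0,"ry":0,"rz":0,"claw":0.5},{"dx":76,"dy":32,"dz":20,"rx":0,"ry":0,"rz":0,"claw":0.5},{"dx":76,"dy":32,"dz":50,"rx":0,"ry":0,"rz":0,"claw":0.5},{"dx":76,"dy":32,"dz":62,"rx":0,"ry":0,"rz":0,"claw":0.5}]';python3 -m crank '[{"dx":0,"dy":0,"dz":0,"rx":0,"ry":0,"rz":0,"claw":0.5},{"dx":0,"dy":0,"dz":0,"rx":0,"ry":0,"rz":0,"claw":0.5},{"dx":0,"dy":0,"dz":0,"rx":0,"ry":0,"rz":0,"claw":0.5}]'; python3 go.py .5187 -.0675 .053 2.8963;  python3 -c "
from h import *
f=grab('wrist','w10')"
```

```text
t 12.1833 pos [ 0.5852 -0.1173  0.1728] rot [3.1416e+00 7.0000e-04 2.8955e+00] q6 [-0.24 -0.04  1.67  0.    1.5  -1.57] F [-0.4 -0.  -0.4] open 0.0463
d [76.7 32.1 62.8] rv [ 0.      0.0007 -0.0008]
clock: 12.6
tool_pos: [0.518, -0.0674, 0.1081]
eef_rot: [-3.142, -0.001, 2.896]
contact_force: [0.1, -0.8, -1.6]
opening: 0.0466
clock: 12.85
tool_pos: [0.5205, -0.0686, 0.1118]
eef_rot: [3.142, 0.001, 2.895]
contact_force: [-0.5, 0.5, 0.3]
opening: 0.0464
t 12.85 pos [ 0.5205 -0.0686  0.1118] rot [3.1415e+00 1.3000e-03 2.8945e+00] q6 [-0.18 -0.17  1.89 -0.    1.41 -1.5 ] F [-0.5  0.5  0.3] open 0.0464
d [ 2.1  0.6 58.8] rv [ 0.0001  0.0013 -0.0018]
```

View pics/w10.png

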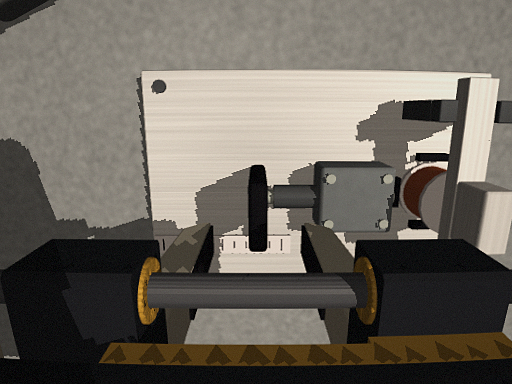

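```bash
python3 -m crank '[{"dx":2,"dy":0,"dz":20,"rx":0,"ry":0,"rz":0,"claw":0.5},{"dx":2,"dy":0.5,"dz":40,"rx":0,"ry":0,"rz":0,"claw":0.5},{"dx":2,"dy":0.5,"dz":55,"rx":0,"ry":0,"rz":0,"claw":0.5},{"dx":2,"dy":0.5,"dz":58,"rx":0,"ry":0,"rz":0,"claw":0.5},{"dx":2,"dy":0.5,"dz":58,"rx":0,"ry":0,"rz":0,"claw":0.5}]';python3 -m crank '[{"dx":0,"dy":0,"dz":0,"rx":0,"ry":0,"rz":0,"claw":0.5},{"dx":0,"dy":0,"dz":0,"rx":0,"ry":0,"rz":0,"claw":0.5}]'; python3 go.py .5187 -.0675 .053 2.8963
```

```text
clock: 13.32
tool_pos: [0.518, -0.0675, 0.0524]
eef_rot: [-3.142, -0.001, 2.895]
contact_force: [0.9, -0.1, -0.3]
opening: 0.046
clock: 13.48
tool_pos: [0.5187, -0.0675, 0.0539]
eef_rot: [3.141, 0.002, 2.895]
contact_force: [-0.3, -0.2, 0.1]
opening: 0.0466
t 13.4833 pos [ 0.5187 -0.0675  0.0539] rot [3.1415e+00 1.8000e-03 2.8947e+00] q6 [-0.18 -0.12  1.95 -0.    1.31 -1.5 ] F [-0.3 -0.2  0.1] open 0.0466
d [ 0.  -0.   0.9] rv [ 0.0001  0.0018 -0.0016]
```

```bash
python3 -m crank '[{"dx":0,"dy":0,"dz":0,"rx":0,"ry":0,"rz":0,"claw":1},{"dx":0,"dy":0,"dz":0,"rx":0,"ry":0,"rz":0,"claw":1},{"dx":0,"dy":0,"dz":0,"rx":0,"ry":0,"rz":0,"claw":1},{"dx":0,"dy":0,"dz":0,"rx":0,"ry":0,"rz":0,"claw":1},{"dx":0,"dy":0,"dz":0,"rx":0,"ry":0,"rz":0,"claw":1}]';python3 -m crank '[{"dx":0,"dy":0,"dz":0,"rx":0,"ry":0,"rz":0,"claw":1},{"dx":0,"dy":0,"dz":0,"rx":0,"ry":0,"rz":0,"claw":1},{"dx":0,"dy":0,"dz":0,"rx":0,"ry":0,"rz":0,"claw":1},{"dx":0,"dy":0,"dz":0,"rx":0,"ry":0,"rz":0,"claw":1}]'; python3 go.py .5187 -.0675 .053 2.8963
```

```text
clock: 13.9
tool_pos: [0.518, -0.0673, 0.0525]
eef_rot: [-3.142, 0.0, 2.895]
contact_force: [-0.0, 1.0, 0.0]
opening: 0.0181
clock: 14.23
tool_pos: [0.5179, -0.0675, 0.0524]
eef_rot: [-3.141, -0.0, 2.895]
contact_force: [-1.1, -3.3, 1.1]
opening: 0.0117
t 14.2333 pos [ 0.5179 -0.0675  0.0524] rot [-3.1412 -0.      2.8948] q6 [-0.18 -0.12  1.96 -0.    1.31 -1.5 ] F [-1.1 -3.3  1.1] open 0.0117
d [-0.8  0.2 -0.6] rv [-0.0004 -0.     -0.0015]
```

```bash
python3 -m crank '[{"dx":0,"dy":-8,"dz":0,"rx":0,"ry":0,"rz":0,"claw":1},{"dx":0,"dy":-20,"dz":0,"rx":0,"ry":0,"rz":0,"claw":1},{"dx":0,"dy":-34,"dz":0,"rx":0,"ry":0,"rz":0,"claw":1},{"dx":0,"dy":-46,"dz":0,"rx":0,"ry":0,"rz":0,"claw":1},{"dx":0,"dy":-54,"dz":0,"rx":0,"ry":0,"rz":0,"claw":1}]';python3 -m crank '[{"dx":0,"dy":-2,"dz":0,"rx":0,"ry":0,"rz":0,"claw":1},{"dx":0,"dy":-2.5,"dz":0,"rx":0,"ry":0,"rz":0,"claw":1},{"dx":0,"dy":-2.5,"dz":0,"rx":0,"ry":0,"rz":0,"claw":1},{"dx":0,"dy":-2.5,"dz":0,"rx":0,"ry":0,"rz":0,"claw":1}]'; python3 go.py .5179 -.0675 .0524 2.8963; python3 -c "
from h import *
f=grab('wrist','w11'); crop(grab('scene','s11'),175,155,325,270,5,'c16'); grab('top','t11')"
```

```text
clock: 14.65
tool_pos: [0.5047, -0.1202, 0.0524]
eef_rot: [3.14, 0.001, 2.895]
contact_force: [4.6, 6.9, 0.2]
opening: 0.0117
clock: 14.98
tool_pos: [0.5043, -0.122, 0.0524]
eef_rot: [3.14, 0.0, 2.895]
contact_force: [3.9, 5.9, 0.3]
opening: 0.0117
t 14.9833 pos [ 0.5043 -0.122   0.0524] rot [3.1401e+00 5.0000e-04 2.8947e+00] q6 [-0.29 -0.13  1.96  0.    1.31 -1.61] F [3.9 5.9 0.3] open 0.0117
d [ 0.1 56.2  0.1] rv [ 0.0015  0.0005 -0.0016]
```

View pics/w11.png

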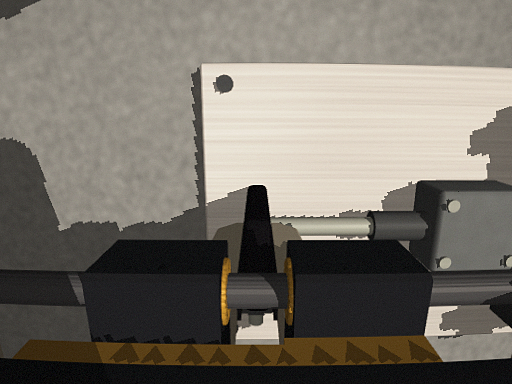

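View pics/c16.png

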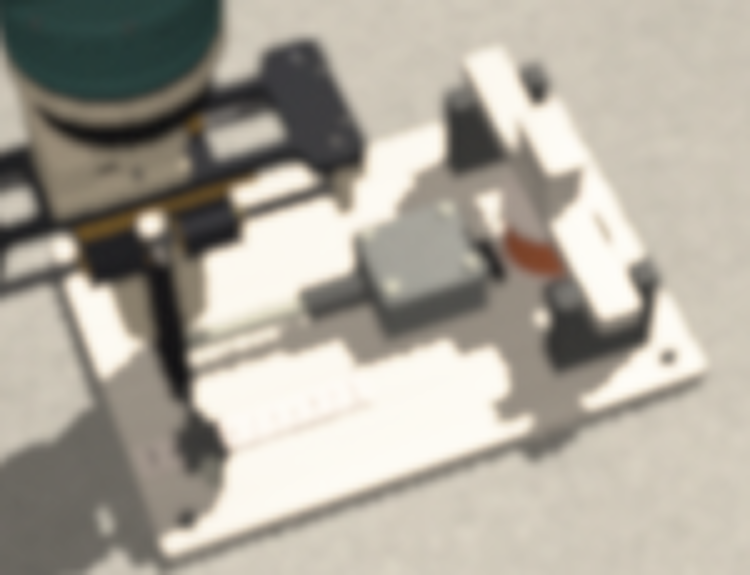

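View pics/t11.png

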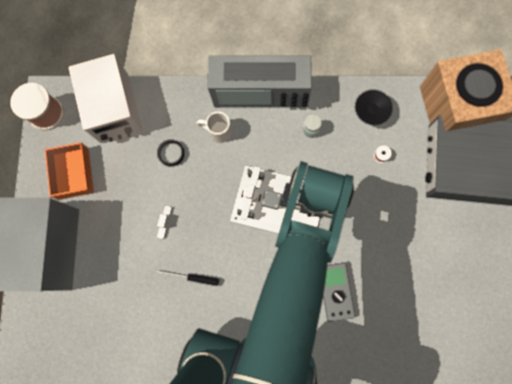

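```bash
python3 - <<'E'
from h import *
f=load('w11'); im=f['pixels'][295:350,220:300,::-1].astype(np.float32)
im=np.clip(255*(im/200)**.6,0,255).astype(np.uint8); cv2.imwrite('pics/c17.png',cv2.resize(im,None,fx=9,fy=9,interpolation=cv2.INTER_CUBIC))
g=load('scene0'); 
im=load('s11')['pixels'][215:265,185:260,::-1].astype(np.float32); im=np.clip(255*(im/200)**.6,0,255).astype(np.uint8)
cv2.imwrite('pics/c18.png',cv2.resize(im,None,fx=10,fy=10,interpolation=cv2.INTER_CUBIC))
D=bydepth(f,[[u,v] for v in (312,318,324,330,336) for u in (240,248,256,264,272)]); print((D[:,2]*1000).reshape(5,5).round(0))
E
```

```text
[[109.  36.  36.  26.  11.]
 [111.  21.  25.  11.  11.]
 [ 10.  11.  26.  12.  11.]
 [ 10.  11.  12.  12.  11.]
 [ 11.  12.  11.  10.  10.]]
```

View pics/c17.png

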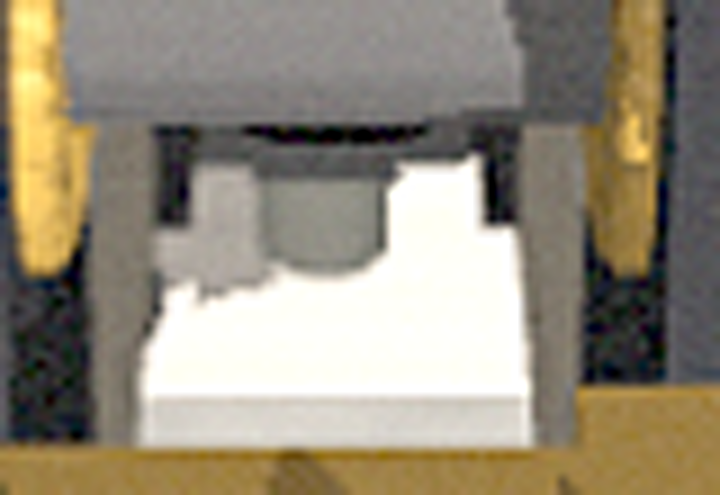

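View pics/c18.png

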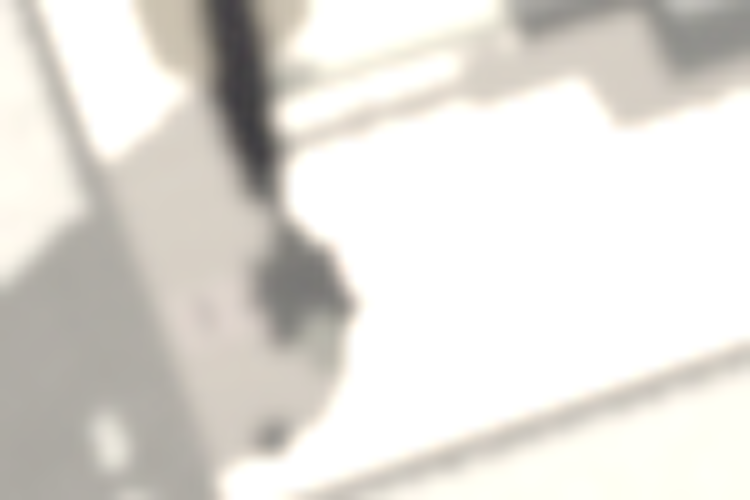

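```bash
python3 - <<'E'
from h import *
yaw=1.3255; ex=np.array([np.cos(yaw),np.sin(yaw)]); ey=np.array([-ex[1],ex[0]]); o=np.array([.5528,.0685])
def fx(f,px,z): 
    d=onplane(f,px,z)[:,:2]-o; return (np.c_[d@ex,d@ey]*1000).round(1)
a=load('w9'); b=load('w11'); q=lambda p:(np.float64(p)+.5)/4+[130,60]-.5
print('screw w9',fx(a,q([[386,450],[425,450]]),.024),'w11',fx(b,[[220+265/9,295+225/9],[220+383/9,295+225/9]],.024))
im=cv2.GaussianBlur(b['pixels'].astype(np.float32).mean(2),(0,0),.6)
for v in (190,200): print(v,[(u,int(im[v,u])) for u in list(range(240,252))+list(range(262,276))])
crop(b,225,170,295,245,8,'c19')
# plate left edge and screw hole in w11 vs w9
print('hole w11',fx(b,[[224,84]],.012),'tcp',(b['state']['tool_pos'][:2]-o)@ex*1000)
E
```

```text
screw w9 [[-201.5  -68. ]
 [-192.1  -68. ]] w11 [[-201.5  -68.2]
 [-192.8  -68.3]]
190 [(240, 108), (241, 108), (242, 111), (243, 113), (244, 116), (245, 119), (246, 115), (247, 67), (248, 12), (249, 2), (250, 6), (251, 6), (262, 12), (263, 13), (264, 8), (265, 14), (266, 81), (267, 188), (268, 225), (269, 222), (270, 220), (271, 221), (272, 220), (273, 220), (274, 221), (275, 220)]
200 [(240, 112), (241, 112), (242, 112), (243, 113), (244, 116), (245, 111), (246, 64), (247, 12), (248, 4), (249, 4), (250, 7), (251, 6), (262, 9), (263, 7), (264, 7), (265, 6), (266, 8), (267, 47), (268, 174), (269, 224), (270, 222), (271, 219), (272, 217), (273, 219), (274, 219), (275, 218)]
hole w11 [[-215.6   82.7]] tcp -196.57998057313984
```

View pics/c19.png

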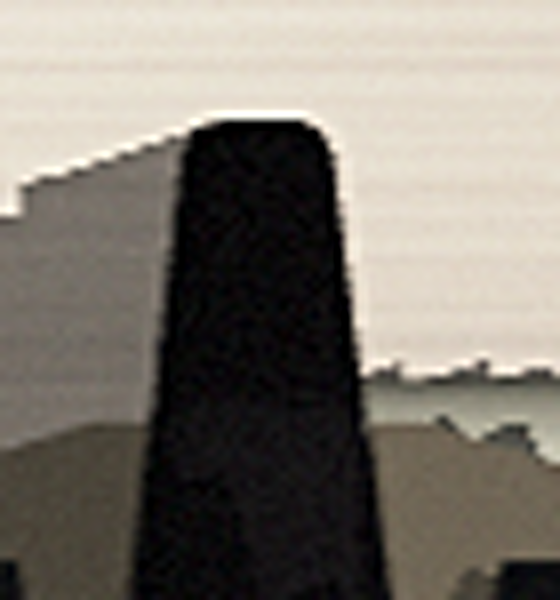

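```bash
python3 - <<'E'
from h import *
yaw=1.3255; ex=np.array([np.cos(yaw),np.sin(yaw)]); o=np.array([.5528,.0685])
a=load('w9'); b=load('w11'); q=lambda p:(np.float64(p)+.5)/8+[225,170]-.5
P=onplane(b,q([[137,585],[386,585],[160,400],[355,400]]),.085); print(((P[:,:2]-o)@ex*1000).round(1))
P=onplane(b,q([[187,135],[325,135]]),.02); print(((P[:,:2]-o)@ex*1000).round(1),P)
D=bydepth(b,[[257,240],[257,220],[257,200],[257,190]]); print(D, (D[:,:2]-o)@ex*1000)
for v,z in ((240,D[0,2]),(220,D[1,2]),(200,D[2,2])):
    row=cv2.GaussianBlur(b['pixels'].astype(np.float32).mean(2),(0,0),.6)[v]; 
    l=[u for u in range(256,225,-1) if row[u]>50][0]; r=[u for u in range(257,290) if row[u]>50][0]
    P=onplane(b,[[l+.5,v],[r-.5,v]],z); x=(P[:,:2]-o)@ex*1000; print(v,l,r,x.round(1),x.mean().round(2))
E
```

```text
[-202.9 -189.6 -201.5 -191.3]
[-201.8 -191.3] [[ 0.4820563  -0.12177507  0.02      ]
 [ 0.48462404 -0.11162646  0.02      ]]
[[ 0.49179026 -0.11863515  0.08387394]
 [ 0.48394326 -0.11664889  0.08112978]
 [ 0.48308695 -0.11639946  0.05206313]
 [ 0.48306668 -0.11636986  0.03053056]] [-196.34917204 -196.32796898 -196.29395035 -196.27016207]
240 240 273 [-203.4 -189.7] -196.56
220 243 270 [-202.1 -191. ] -196.54
200 246 268 [-201.7 -190.9] -196.29
```

```bash
python3 -m crank '[{"dx":0,"dy":-0.6,"dz":0,"rx":0,"ry":0,"rz":0,"claw":1},{"dx":0,"dy":-0.6,"dz":0,"rx":0,"ry":0,"rz":0,"claw":1},{"dx":0,"dy":-0.6,"dz":0,"rx":0,"ry":0,"rz":0,"claw":1},{"dx":0,"dy":-0.6,"dz":0,"rx":0,"ry":0,"rz":0,"claw":1}]'; python3 go.py .5179 -.0675 .0524 2.8963; python3 - <<'E'
from h import *
yaw=1.3255; ex=np.array([np.cos(yaw),np.sin(yaw)]); o=np.array([.5528,.0685])
b=grab('wrist','w12'); grab('scene','s12'); D=bydepth(b,[[257,240],[257,220],[257,200]])
for v,z in ((240,D[0,2]),(220,D[1,2]),(200,D[2,2])):
    row=cv2.GaussianBlur(b['pixels'].astype(np.float32).mean(2),(0,0),.6)[v]
    l=[u for u in range(256,225,-1) if row[u]>50][0]; r=[u for u in range(257,290) if row[u]>50][0]
    P=onplane(b,[[l+.5,v],[r-.5,v]],z); x=(P[:,:2]-o)@ex*1000; print(v,x.round(1),x.mean().round(2))
im=b['pixels'][295:350,220:300,::-1].astype(np.float32); im=np.clip(255*(im/200)**.6,0,255).astype(np.uint8); cv2.imwrite('pics/c20.png',cv2.resize(im,None,fx=9,fy=9,interpolation=cv2.INTER_CUBIC))
E
```

```text
clock: 15.47
tool_pos: [0.5042, -0.1225, 0.0524]
eef_rot: [3.14, 0.001, 2.895]
contact_force: [2.8, 6.3, 0.8]
opening: 0.012
t 15.4667 pos [ 0.5042 -0.1225  0.0524] rot [3.1401e+00 6.0000e-04 2.8949e+00] q6 [-0.29 -0.13  1.96  0.    1.31 -1.61] F [2.8 6.3 0.8] open 0.012
d [ 0.1 56.6  0.1] rv [ 0.0014  0.0006 -0.0014]
240 [-203.9 -190.2] -197.04
220 [-202.6 -191.4] -197.02
200 [-202.2 -191.4] -196.77
```

View pics/c20.png

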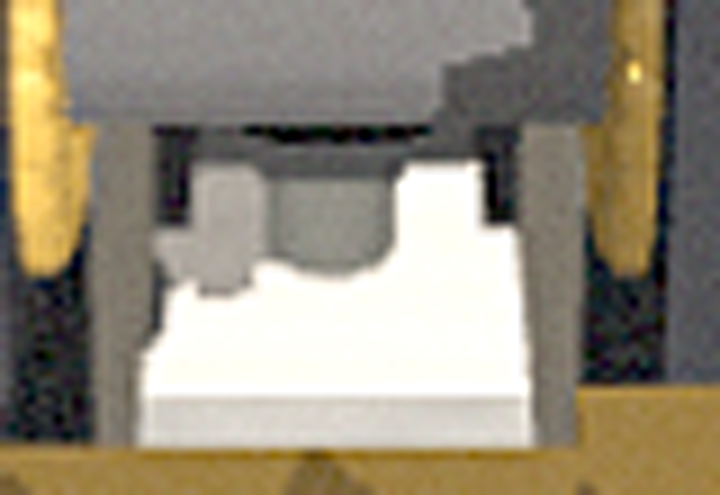

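View pics/s12.png

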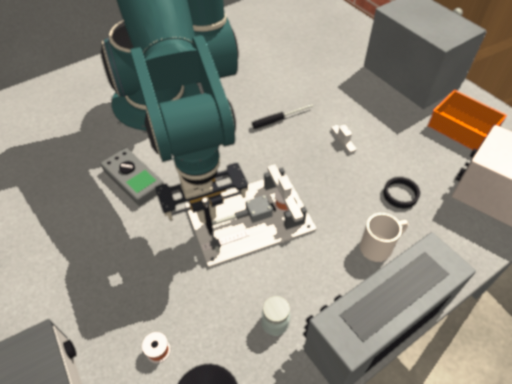

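```bash
python3 -m crank '[{"dx":0,"dy":0,"dz":0,"rx":0,"ry":0,"rz":0,"claw":1},{"dx":0,"dy":0,"dz":0,"rx":0,"ry":0,"rz":0,"claw":1},{"dx":0,"dy":0,"dz":0,"rx":0,"ry":0,"rz":0,"claw":1},{"dx":0,"dy":0,"dz":0,"rx":0,"ry":0,"rz":0,"claw":1},{"dx":0,"dy":0,"dz":0,"rx":0,"ry":0,"rz":0,"claw":1}]'; python3 go.py .5179 -.0675 .0524 2.8963; python3 -c "
from station import robot; print(robot.job_done())"
```

```text
clock: 15.98
tool_pos: [0.5042, -0.1225, 0.0524]
eef_rot: [3.14, 0.001, 2.895]
contact_force: [3.6, 6.1, -0.1]
opening: 0.0117
t 15.9833 pos [ 0.5042 -0.1225  0.0524] rot [3.1402e+00 5.0000e-04 2.8949e+00] q6 [-0.29 -0.13  1.96  0.    1.31 -1.61] F [ 3.6  6.1 -0.1] open 0.0117
d [ 0.1 56.7  0.1] rv [ 0.0014  0.0005 -0.0014]
the job is handed in; nothing more can be done
None
```

The long bar is seated in both notches, and I handed the job in at about 16 s with the gripper still holding the slide at the index mark.

- **Bar:** I lowered it until it touched the notch floors, with about 11 N at most, eased off and let go. Before release its grip block was within about 0.5 mm of centred between the uprights. The later pictures show it lying in both notches with the block over the bobbin, and nothing else on the bench looks moved.
- **Slide:** I gripped the handle and pulled it 56.6–56.7 mm, against 56.65 mm measured from pointer to tooth beforehand. The last wrist picture put the handle at x = -197.0 mm in the fixture; the tooth had measured -197.0 mm. The position and the roughly 7 N pull against the spring held steady over the last rows.

**Disagreement:** the camera readings differed by about 0.3–0.4 mm from picture to picture, so the alignment is good to about half a millimetre. The gripper hid the pointer tip at the end, so I judged its position from the handle plate and the arm's travel. The first move call was refused because it had no claw value; nothing moved.

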